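Pack the specimen transfer case and clamp it shut

ROBOT

A 6-joint arm with a two-finger parallel gripper is mounted at the origin on the work surface. World frame = base frame: x ahead of the robot, y to its left, z up, the work surface at z = 0. Lengths are in mm, angles in rad, forces in N, time in s.
With the tool pointing down it reaches from about 375 to 900 mm from the base axis. Payload 3.1 kg.
Tool frame: the origin (TCP) lies midway between the tips of the shut fingers; the grasp point (between the pads) lies 19 mm behind it (r.tcp_to_grasp is the distance from the TCP to the grasp point, in mm); z points along the fingers, y is the line along which they close (so a half turn about z gives the same grasp; the last joint's range is limited). The gripper opens to 87 mm and grips with 3 to 60 N. Pads are 19 mm wide; open, the fingers measure 117 mm over their backs; the gripper's body (75 mm by 190 mm) begins 51 mm behind the grasp point.
Start: joints at [-0.178, 0.527, 1.433, -0, 1.181, -0.178], TCP at [624.977, 0.034, 222.548] pointing down, gripper open.
Joint ranges: [-3.08, 3.08], [-0.75, 2.2], [0.22, 2.44], [-1.43, 4.57], [0, 2.65], [-2.85, 2.85]. Speed limits (rad/s): [2.79, 2.79, 3.14, 3.14, 3.14, 3.14].

INTERFACE

Orientations are given as a rotation vector (axis times angle).
In Python, from cell import telemetry, optics, finish_job, r gives the robot as it stands.
- The arm moves only by the shell command python3 -m creep 'ROWS' [OPENING] [FORCE]. ROWS is JSON, a list that holds one entry, the list of rows, each a list of 4 numbers: the shift along the tool's x, y, z in cm, then the turn about the tool's z in rad. In form: [[[x, y, z, yaw], ...]]. A call has exactly 5 rows; each row shifts and turns the commanded pose from where the row before left it, along the tool's axes as they then stand; what a row does not reach is not made up. A row lasts 1/10 s, in which the tool goes at most 50 mm and 8.59 degrees, less where a joint would pass 70% of its speed; a pose out of reach is approached as far as the arm can. A call is refused whole if a number of a shift passes 5 or a number of a turn 0.15, either way. A call with a gripper value outside its range is refused whole. OPENING is the finger opening in cm, from 0 to 8.7, set as the call begins (- or left out, the last holds). The fingers move at their own pace and stop on an object; FORCE is the grip in N (left out, the last holds). Time passes only in rows, so rows that do not move let the fingers close, or fill a call up. It gives the time, the measured TCP pose, the force, the opening and the grip force at its end, in the units of the state.
- telemetry.state(): the state, without advancing time (a new reading comes with each control period).
- optics.read_camera(name): name is "scene" or "side" or "wrist"; returns the picture (400x640x3 uint8, blue, green, red); there is no depth.
- optics.camera_params(name): a dict with "fov_y" (degrees; the focal length in pixels is half the picture's height over the tangent of half this angle, whatever the lens; pixels are square), "cx", "cy" (the principal point, pixels), "extrinsics" (4x4, takes a point from camera to world coordinates). Camera axes: x right, y down, z forward; pixel columns grow to the right and rows downward; lengths in mm; the calibration is good to about 2 mm. A picture is of the moment at which its call begins: read the wrist's pose just before it. camera_params takes no time and is no camera call; for the wrist camera it gives the pose at the moment of the call.
- finish_job(): hands the job in; it is judged then, once.
Trained networks look in the newest picture that a camera, given by its name, has taken for a name from the list of things; names that differ only in an ending like _2 or _b are one class to them, and where a whole thing is asked for, a point or a joint stands for the part that bears it (a point fixed in the world has none). Each returns a list of dicts, best first, with "conf" (0 to 1); they miss things now and then, are a little off and sometimes report something else, mostly with a low value. They report only what shows in the picture. A call takes as long as a camera call.
- optics.spot_in(label, camera): "box" ([left, top, right, bottom] in pixels, round what is visible of it).
- optics.regions_of(label, camera): "pixels" (400x640 bool, what is visible of it) and "box" ([left, top, right, bottom] in pixels, round what is visible of it).
- optics.place_of(label, camera): "uv" ([column, row] in pixels: a listed point, or the origin of a listed thing).
The state is a dict: "clock": time; "joint_positions": joint angles; "joint_vel": joint speeds; "effort": joint torques, N m; "eef_pos": TCP position; "tool_rot": TCP orientation; "contact_force": force on the tool from outside, world axes, zero at the start; "torque": the same for the moment, N m; "finger_gap": finger opening in mm; "grip_force": force on a finger pad.
Only numpy, scipy, OpenCV 4.12 (cv2) and the standard library are available. Lean on these libraries where they do the work, as an engineer would, in place of code of your own. Each camera call takes 0.05 s, during which the arm holds its last target. There are 200 camera calls.

TASK

Pack the specimens for transfer: take every steel canister off its hook and stand it upright on the floor of the grey case, and stand the blue desiccant cartridge upright in there too. Then shut the clear lid fully and, after that, swing the clamp down flat over the lid. Leave the red canister hanging where it is, and do not disturb the sample box or the tweezers.

Things in the scene. Friction and masses are not known exactly. Their poses are not given: they have to be found in the camera images.
- rack: Fixed rack; origin under the centre of its 120 x 270 mm base. Five hooks at y = -120, -60, 0, 60, 120 mm: 8 mm round pegs along -x, top 210 mm high, tip turned up at x = -56 to -67 mm (top 218 mm). 16 mm square bar along y behind them at x = 12, z 198-214 mm. Canisters hang at x = -32 mm. To free one raise it 10-20 mm (22 at most), then draw it along -x by 60 mm or more.
- case: Fixed grey open tray lined in blue. Origin: centre of underside; outside 92 (x) x 264 (y) x 60 mm high, walls 6 mm, inner floor at z = 6 mm, inside 80 x 252 mm, no dividers. Clear lid hinged along its far (+x) long rim; clamp on a post outside its -y end.
- lid (a joint): Clear hood lid's angle, rad: 0 shut, about 2 open, leaning back past the case's +x rim. Friction hinge along case y: stays where left, 1.5-3 N at the front edge moves it. Hood 92 (x) x 264 mm, 40 mm tall, 3 mm thick; its top is 100 mm above the bench when shut. Orange lip 90 mm long, 14 deep, 6 thick at the middle of its front edge, flush with its top.
- lid_edge (a point): Middle of the outer edge of the lid's orange lip, on the lid's top face; 106 mm ahead (-x) of and 40 mm above the hinge line when shut.
- lid_hinge (a point): Middle of the lid's hinge line on the case, at case (46, 0, 60) mm; axes as the case.
- clamp (a joint): Angle of the clamp arm in rad: 0 down flat, lying along the case's +y about 4 mm above the shut lid; about 2 open, upright and leaning out past the case's -y end. Friction pivot about the case's x axis: stays where it is left (about 1 N at the tip moves it).
- clamp_tip (a point): End of the clamp arm's red grip, on the arm's middle line, 92.5 mm from the pivot. The grip covers the last 45 mm of the arm, 18 mm wide, 12 mm thick.
- clamp_pivot (a point): Pivot of the clamp, at case (0, -157, 109) mm, on an aluminium post 30 x 40 mm, 94 mm high; axes as the case.
- desiccant: Desiccant cartridge standing loose on the bench: blue block 40 (x) x 34 (y) x 28 mm with a white upright grip fin on top, 24 mm (x) x 12 mm (y), z = 28 to 64 mm. 0.08-0.13 kg. Origin: centre of its underside, z up.
- can_red: Red canister: round red painted body 40 mm dia, 24 high; rigid steel bail 34 mm wide (y), 10 thick (x), with a window z 24-56 mm (24 wide) under a cross bar z 56-64 mm; square red grip knob 16 x 16 mm on top, z 64-86 mm. 0.1-0.16 kg. Origin: centre of underside, z up. Starts hanging by the bail on a rack hook, base 154 mm high, axes as the rack's. It must be left hanging.
- samplebox: Bystander: clear sample box 70 x 70 x 24 mm with a dark disc on top, loose on the bench between rack and case, nearer the robot. Origin: centre of the underside.
- tweezers: Bystander: steel tweezers 130 mm long, 8 mm high, loose on the bench beyond the clamp end of the case, along x. Origin: on the bench under their middle.
- can1: Steel canister: round steel body 40 mm dia, 24 high; rigid steel bail 34 mm wide (y), 10 thick (x), with a window z 24-56 mm (24 wide) under a cross bar z 56-64 mm; square brass grip knob 16 x 16 mm on top, z 64-86 mm. 0.1-0.16 kg. Origin: centre of underside, z up. Starts hanging by the bail on a rack hook, base 154 mm high, axes as the rack's. Copper cap on the body. May be absent (None).
- can2: Steel canister: round steel body 40 mm dia, 24 high; rigid steel bail 34 mm wide (y), 10 thick (x), with a window z 24-56 mm (24 wide) under a cross bar z 56-64 mm; square brass grip knob 16 x 16 mm on top, z 64-86 mm. 0.1-0.16 kg. Origin: centre of underside, z up. Starts hanging by the bail on a rack hook, base 154 mm high, axes as the rack's. Copper cap on the body. May be absent (None).
- can3: Steel canister: round steel body 40 mm dia, 24 high; rigid steel bail 34 mm wide (y), 10 thick (x), with a window z 24-56 mm (24 wide) under a cross bar z 56-64 mm; square brass grip knob 16 x 16 mm on top, z 64-86 mm. 0.1-0.16 kg. Origin: centre of underside, z up. Starts hanging by the bail on a rack hook, base 154 mm high, axes as the rack's. Copper cap on the body. May be absent (None).
- can4: Steel canister: round steel body 40 mm dia, 24 high; rigid steel bail 34 mm wide (y), 10 thick (x), with a window z 24-56 mm (24 wide) under a cross bar z 56-64 mm; square brass grip knob 16 x 16 mm on top, z 64-86 mm. 0.1-0.16 kg. Origin: centre of underside, z up. Starts hanging by the bail on a rack hook, base 154 mm high, axes as the rack's. Copper cap on the body. May be absent (None).

How it is judged (in metres and radians):
On the way, in this order (a step that is already met when the one before it is completed fails the run):
1. every steel canister present and the desiccant cartridge stand upright on the floor of the case, lid still open (x of can1 in the frame of case between -0.04 and 0.04 m and y of can1 in the frame of case between -0.126 and 0.126 m and z of can1 in the frame of case between 0 and 0.016 m and angle between each of can1, can2, can3, can4, desiccant's own z axis and vertical below 0.15 rad and x of can2 in the frame of case between -0.04 and 0.04 m and y of can2 in the frame of case between -0.126 and 0.126 m and z of can2 in the frame of case between 0 and 0.016 m and x of can3 in the frame of case between -0.04 and 0.04 m and y of can3 in the frame of case between -0.126 and 0.126 m and z of can3 in the frame of case between 0 and 0.016 m and x of can4 in the frame of case between -0.04 and 0.04 m and y of can4 in the frame of case between -0.126 and 0.126 m and z of can4 in the frame of case between 0 and 0.016 m and x of desiccant in the frame of case between -0.04 and 0.04 m and y of desiccant in the frame of case between -0.126 and 0.126 m and z of desiccant in the frame of case between 0 and 0.016 m and linear speed of each of can1, can2, can3, can4, desiccant below 0.03 m/s and value of joint lid above 0.5 rad), for 0.2 s.
2. the lid is shut with everything inside, the clamp still up (x of can1 in the frame of case between -0.04 and 0.04 m and y of can1 in the frame of case between -0.126 and 0.126 m and z of can1 in the frame of case between 0 and 0.016 m and angle between each of can1, can2, can3, can4, desiccant's own z axis and vertical below 0.15 rad and x of can2 in the frame of case between -0.04 and 0.04 m and y of can2 in the frame of case between -0.126 and 0.126 m and z of can2 in the frame of case between 0 and 0.016 m and x of can3 in the frame of case between -0.04 and 0.04 m and y of can3 in the frame of case between -0.126 and 0.126 m and z of can3 in the frame of case between 0 and 0.016 m and x of can4 in the frame of case between -0.04 and 0.04 m and y of can4 in the frame of case between -0.126 and 0.126 m and z of can4 in the frame of case between 0 and 0.016 m and x of desiccant in the frame of case between -0.04 and 0.04 m and y of desiccant in the frame of case between -0.126 and 0.126 m and z of desiccant in the frame of case between 0 and 0.016 m and value of joint lid below 0.06 rad and value of joint clamp above 0.5 rad), for 0.2 s.
3. the clamp is down over the shut lid (value of joint lid below 0.06 rad and value of joint clamp below 0.1 rad), for 0.2 s.
At the end, for the whole second after the job is handed in: Steel canisters and desiccant stand upright (within 0.15 rad) on the case floor, at rest; lid under 0.06 rad, clamp under 0.10 rad; red canister (still hanging, tilt under 0.25 rad), sample box and tweezers within 30 mm of their start (all of step 3 and x of can1 in the frame of case between -0.04 and 0.04 m and y of can1 in the frame of case between -0.126 and 0.126 m and z of can1 in the frame of case between 0 and 0.016 m and angle between each of can1, can2, can3, can4, desiccant's own z axis and vertical below 0.15 rad and x of can2 in the frame of case between -0.04 and 0.04 m and y of can2 in the frame of case between -0.126 and 0.126 m and z of can2 in the frame of case between 0 and 0.016 m and x of can3 in the frame of case between -0.04 and 0.04 m and y of can3 in the frame of case between -0.126 and 0.126 m and z of can3 in the frame of case between 0 and 0.016 m and x of can4 in the frame of case between -0.04 and 0.04 m and y of can4 in the frame of case between -0.126 and 0.126 m and z of can4 in the frame of case between 0 and 0.016 m and x of desiccant in the frame of case between -0.04 and 0.04 m and y of desiccant in the frame of case between -0.126 and 0.126 m and z of desiccant in the frame of case between 0 and 0.016 m and linear speed of each of can1, can2, can3, can4, desiccant below 0.03 m/s and distance of each of can_red, samplebox, tweezers from where it was at the start of the episode below 0.03 m and angle between can_red's own z axis and vertical below 0.25 rad); the robot touches nothing.
It fails at once if the red canister is disturbed (moved 30 mm or more) (distance of can_red from where it was at the start of the episode above 0.03 m).
It fails at once if the sample box is disturbed (moved 30 mm or more) (distance of samplebox from where it was at the start of the episode above 0.03 m).
It fails at once if the tweezers is disturbed (moved 30 mm or more) (distance of tweezers from where it was at the start of the episode above 0.03 m).
Of can1, can2, can3, can4 only 2 to 4 are there at a start; the rules pass over those that are not, and their reading is None.
At some moment in a run one of desiccant may be knocked a few centimetres aside while the robot is not near it.
It also fails if it takes over 210 s, if anything falls off the work surface, if the arm or the gripper's body presses on something with over 40 N, if the wrist force passes 120 N, or if a joint passes its speed limit or range.

## Working session

There is one attempt and no reset: what is moved stays moved. The work goes in short steps, Python scripts to look and compute and a shell command to move; the robot and the scene stay as the last step left them, time stands still between calls to the robot, and variables do not carry over. Pictures are saved under pics/ and viewed, at most 19 in all, crops included, and the job is handed in when it is done.

```bash
ls; mkdir -p pics; python3 - <<'E'
from cell import telemetry, optics, r
import cv2, numpy as np
s=telemetry.state(); print(s['clock'],s['eef_pos'],s['tool_rot'],s['finger_gap'])
ims=[]
for c in ("scene","side"):
    im=optics.read_camera(c); p=optics.camera_params(c)
    print(c,p['fov_y'],p['cx'],p['cy'],np.round(p['extrinsics'],3).tolist())
    cv2.imwrite(f'pics/{c}0.png',im)
    for n in ("rack","case","lid_edge","lid_hinge","clamp_tip","clamp_pivot","desiccant","can_red","can1","samplebox","tweezers"):
        print(n,[(np.round(d['uv']).tolist(),round(d['conf'],2)) for d in optics.place_of(n,c)][:6])
E
```

```text
pics
0.0 [6.24283732e+02 1.50152631e-01 2.21591161e+02] [-2.22022987e+00 -2.22023309e+00  1.91830588e-03] 86.87102827625841
scene 42.51610285687122 319.5044235899271 200.94457292039735 [[-0.061, 0.534, -0.843, 1600.242], [0.998, 0.016, -0.062, 82.849], [-0.019, -0.845, -0.534, 803.697], [0.0, 0.0, 0.0, 1.0]]
rack [([403.0, 265.0], 0.9), ([179.0, 176.0], 0.2)]
case [([262.0, 242.0], 0.6)]
lid_edge [([248.0, 234.0], 0.71)]
lid_hinge [([257.0, 233.0], 0.91)]
clamp_tip [([182.0, 173.0], 0.52)]
clamp_pivot [([201.0, 203.0], 0.64)]
desiccant [([410.0, 216.0], 0.48)]
can_red [([452.0, 201.0], 0.81), ([347.0, 209.0], 0.7)]
can1 [([347.0, 209.0], 0.79), ([399.0, 202.0], 0.7), ([378.0, 205.0], 0.68), ([179.0, 263.0], 0.41)]
samplebox [([323.0, 218.0], 0.7), ([409.0, 217.0], 0.21)]
tweezers [([182.0, 265.0], 0.68), ([263.0, 235.0], 0.57)]
side 42.79479511946873 309.11695845458365 192.1863833804209 [[0.99, -0.087, 0.111, 385.695], [-0.141, -0.619, 0.772, -913.184], [0.002, -0.78, -0.625, 841.81], [0.0, 0.0, 0.0, 1.0]]
rack [([331.0, 173.0], 0.95)]
case [([321.0, 267.0], 0.69)]
lid_edge [([396.0, 224.0], 0.75), ([321.0, 128.0], 0.39)]
lid_hinge [([348.0, 248.0], 0.65)]
clamp_tip [([339.0, 276.0], 0.52), ([334.0, 169.0], 0.35)]
clamp_pivot [([336.0, 290.0], 0.91)]
desiccant [([257.0, 171.0], 0.8)]
can_red [([309.0, 101.0], 0.58)]
can1 [([266.0, 225.0], 0.73), ([340.0, 152.0], 0.71), ([333.0, 139.0], 0.49), ([320.0, 129.0], 0.41), ([324.0, 265.0], 0.25)]
samplebox [([268.0, 224.0], 0.79), ([340.0, 276.0], 0.4)]
tweezers [([391.0, 334.0], 0.87)]
```

View pics/scene0.png

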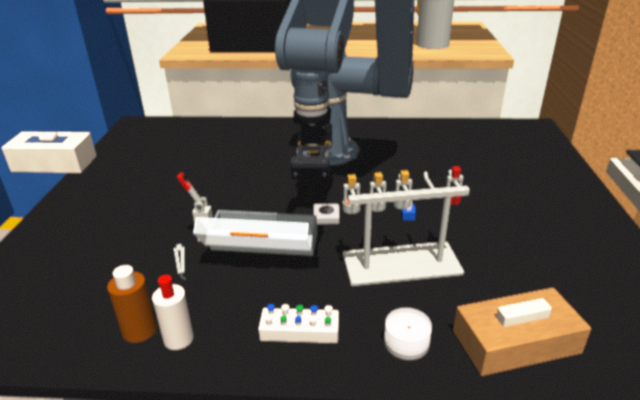

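View pics/side0.png

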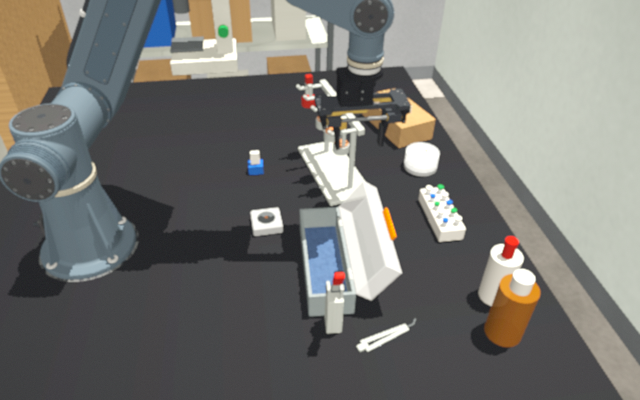

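```bash
cat > h.py <<'E'
from cell import telemetry, optics, finish_job, r
import cv2, numpy as np
from scipy.spatial.transform import Rotation as R
def ray(c,uv,p=None):
    p=p or optics.camera_params(c); f=200/np.tan(np.radians(p['fov_y']/2))
    E=np.array(p['extrinsics']); d=E[:3,:3]@np.array([(uv[0]-p['cx'])/f,(uv[1]-p['cy'])/f,1]); return E[:3,3],d/np.linalg.norm(d)
def tri(rays):
    A=sum(np.eye(3)-np.outer(d,d) for o,d in rays); b=sum((np.eye(3)-np.outer(d,d))@o for o,d in rays)
    x=np.linalg.solve(A,b); return x,max(np.linalg.norm((np.eye(3)-np.outer(d,d))@(x-o)) for o,d in rays)
def atz(c,uv,z,p=None):
    o,d=ray(c,uv,p); return o+d*(z-o[2])/d[2]
def proj(c,X,p=None):
    p=p or optics.camera_params(c); f=200/np.tan(np.radians(p['fov_y']/2))
    q=np.linalg.inv(p['extrinsics'])@np.append(X,1); return np.array([q[0]/q[2]*f+p['cx'],q[1]/q[2]*f+p['cy']])
E
python3 - <<'E'
from h import *
P={'rack':((403,265),(331,173)),'case':((262,242),(321,267)),'edge':((248,234),(396,224)),'hinge':((257,233),(348,248)),'tip':((182,173),(339,276)),'pivot':((201,203),(336,290)),'des':((410,216),(257,171)),'red':((452,201),(309,101)),'A':((347,209),(340,152)),'B':((378,205),(333,139)),'C':((399,202),(320,129)),'box':((323,218),(268,224)),'tw':((182,265),(391,334))}
for n,(a,b) in P.items():
    x,e=tri([ray('scene',a),ray('side',b)]); print(n,np.round(x),round(e,1))
E
```

```text
rack [609. 212.  -7.] 0.2
case [ 527. -145.   -2.] 5.6
edge [ 677. -151.  123.] 4.4
hinge [ 580. -149.   60.] 0.5
tip [ 518. -336.  190.] 3.2
pivot [ 524. -298.  108.] 2.0
des [404. 245.  -1.] 2.1
red [565. 321. 158.] 4.8
A [604.  75. 154.] 2.6
B [595. 143. 154.] 3.8
C [572. 194. 151.] 1.3
box [420.   8.   4.] 4.2
tw [ 633. -333.   -4.] 0.0
```

The scene picture shows three steel canisters (knobs near 352,180; 378,177; 404,174) on hooks 1–3, hook 4 empty and red on hook 5 (455,172). The side picture shows the lid open past its right rim (lip 389,222) and the clamp up (339,278). Next: back up and measure with the wrist camera.

```bash
python3 -m creep '[[[2.4,-2.4,-2.4,0.14],[2.4,-2.4,-2.4,0.14],[2.4,-2.4,-2.4,0.14],[2.4,-2.4,-2.4,0.14],[2.4,-2.4,-2.4,0.14]]]' 8.7 20
python3 -m creep '[[[0,0,0,0.14],[0,0,0,0.14],[0,0,0,0.14],[0,0,0,0.14],[0,0,0,0.14]]]'
python3 - <<'E'
from h import *
s=telemetry.state(); print(s['clock'],s['eef_pos'],R.from_rotvec(s['tool_rot']).as_matrix().round(3).tolist())
p=optics.camera_params('wrist'); im=optics.read_camera('wrist'); cv2.imwrite('pics/w1.png',im)
print(p['fov_y'],np.round(p['extrinsics'],2).tolist())
for n in ("rack","case","lid_hinge","clamp_tip","clamp_pivot","desiccant","can_red","can1","samplebox"):
    print(n,[(np.round(d['uv']).tolist(),round(d['conf'],2)) for d in optics.place_of(n,'wrist')][:6])
E
```

```text
clock: 1.7
eef_pos: [543.1, 146.5, 343.7]
tool_rot: [-2.853, -1.316, 0.0]
contact_force: [0.5, 0.2, -0.1]
finger_gap: 86.8
grip_force: 0.0
clock: 2.2
eef_pos: [544.3, 145.7, 342.6]
tool_rot: [3.131, 0.259, 0.0]
contact_force: [0.2, -1.0, 0.3]
finger_gap: 87.1
grip_force: 0.0
2.2 [544.28305363 145.73100473 342.62569457] [[0.986, 0.164, 0.0], [0.164, -0.986, -0.0], [0.0, 0.0, -1.0]]
64.23824015823337 [[0.16, -0.95, -0.25, 614.59], [-0.99, -0.16, -0.04, 155.84], [0.0, 0.26, -0.97, 503.92], [0.0, 0.0, 0.0, 1.0]]
rack [([286.0, 111.0], 0.86)]
case [([491.0, 196.0], 0.81), ([523.0, 175.0], 0.52)]
lid_hinge [([523.0, 175.0], 0.82)]
clamp_tip [([523.0, 174.0], 0.3)]
clamp_pivot []
desiccant [([247.0, 236.0], 0.78)]
can_red [([164.0, 142.0], 0.61)]
can1 [([270.0, 137.0], 0.8), ([332.0, 139.0], 0.8), ([382.0, 135.0], 0.7)]
samplebox [([382.0, 250.0], 0.96)]
```

View pics/w1.png

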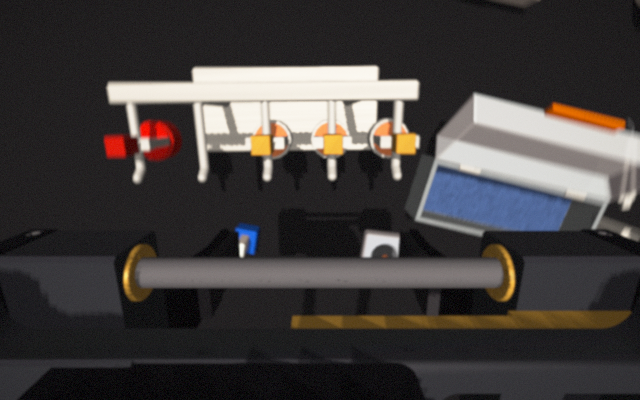

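Wrist picture: gold knobs at (262,145),(333,144),(405,143), red at (117,146), hook 4 empty (200,175). The case runs from (430,160) to (607,200), and the rack is square to the tool. I'll collect blob centroids here and from a second wrist position.

```bash
cat >> h.py <<'E'
import json,os
def blobs(c,lo,hi,amin=15,n=6):
    im=optics.read_camera(c); hsv=cv2.cvtColor(im,cv2.COLOR_BGR2HSV); m=cv2.inRange(hsv,lo,hi)
    k,l,st,ce=cv2.connectedComponentsWithStats(m)
    o=sorted([(int(st[i,4]),ce[i].round(1).tolist(),st[i,:4].tolist()) for i in range(1,k) if st[i,4]>=amin],reverse=True)
    return im,o[:n]
GOLD=((15,140,120),(30,255,255)); BLUE=((105,150,60),(125,255,255))
E
cat > m.py <<'E'
from h import *
import sys
for c in sys.argv[2:]:
    p=optics.camera_params(c)
    im,o=blobs(c,*GOLD); print(c,'gold',o)
    d={n:[(np.round(q['uv'],1).tolist(),round(q['conf'],2)) for q in optics.place_of(n,c)][:3] for n in ("case","lid_edge","lid_hinge","clamp_tip","clamp_pivot","desiccant","rack","samplebox")}
    print(d); cv2.imwrite(f'pics/{c}{sys.argv[1]}.png',im)
    json.dump(dict(E=np.array(p['extrinsics']).tolist(),fov=p['fov_y'],cx=p['cx'],cy=p['cy']),open(f'pics/{c}{sys.argv[1]}.json','w'))
E
python3 m.py 1 wrist scene side
python3 -m creep '[[[0,4.5,0,0],[0,4.5,0,0],[0,4.5,0,0],[0,4.5,0,0],[0,4.5,0,0]]]'
python3 -m creep '[[[0,0,0,0],[0,0,0,0],[0,0,0,0],[0,0,0,0],[0,0,0,0]]]'
python3 m.py 2 wrist
```

```text
wrist gold [(403, [404.8, 143.1], [395, 133, 21, 21]), (389, [260.2, 145.3], [250, 135, 21, 21]), (375, [332.5, 144.2], [323, 134, 20, 21]), (326, [508.7, 274.2], [499, 247, 17, 54]), (238, [588.3, 114.3], [554, 105, 71, 20]), (185, [127.2, 272.3], [123, 254, 12, 40])]
{'case': [([487.9, 198.9], 0.86), ([332.9, 136.8], 0.72)], 'lid_edge': [([590.2, 112.3], 0.98)], 'lid_hinge': [], 'clamp_tip': [([274.2, 136.3], 0.71)], 'clamp_pivot': [([331.0, 139.0], 0.24)], 'desiccant': [([248.9, 233.6], 0.69)], 'rack': [([286.3, 109.1], 0.66)], 'samplebox': []}
scene gold [(7818, [612.2, 95.9], [571, 0, 69, 226]), (5162, [524.7, 329.5], [458, 288, 133, 84]), (180, [10.6, 223.0], [0, 217, 23, 13]), (109, [369.5, 83.8], [352, 82, 37, 6]), (91, [404.3, 175.0], [400, 170, 10, 12]), (91, [351.6, 179.2], [347, 174, 10, 12])]
{'case': [([265.4, 242.4], 0.76)], 'lid_edge': [([246.1, 235.2], 0.77), ([400.8, 266.9], 0.54)], 'lid_hinge': [([260.3, 234.9], 0.77)], 'clamp_tip': [([179.7, 172.3], 0.64), ([176.6, 259.8], 0.26)], 'clamp_pivot': [([201.1, 204.1], 0.56)], 'desiccant': [([408.6, 214.1], 0.59)], 'rac
[... 817 characters left out ...]
f_pos: [582.5, -74.7, 342.7]
tool_rot: [-3.13, -0.271, -0.0]
contact_force: [-0.5, 0.0, -0.1]
finger_gap: 86.9
grip_force: 0.0
wrist gold [(425, [134.0, 143.0], [123, 132, 23, 22]), (421, [61.1, 143.8], [49, 134, 25, 21]), (339, [508.4, 273.4], [498, 246, 18, 54]), (336, [394.3, 114.5], [357, 104, 75, 22]), (305, [129.1, 272.9], [123, 246, 17, 55]), (223, [545.7, 316.1], [522, 312, 42, 13])]
{'case': [([351.1, 196.8], 0.88)], 'lid_edge': [([394.5, 113.6], 0.97)], 'lid_hinge': [([366.8, 177.0], 0.58)], 'clamp_tip': [], 'clamp_pivot': [([475.1, 246.3], 0.98)], 'desiccant': [([115.9, 236.0], 0.74), ([475.1, 247.1], 0.19)], 'rack': [([138.5, 111.1], 0.84)], 'samplebox': [([251.7, 247.5], 0.74)]}
```

View pics/wrist2.png

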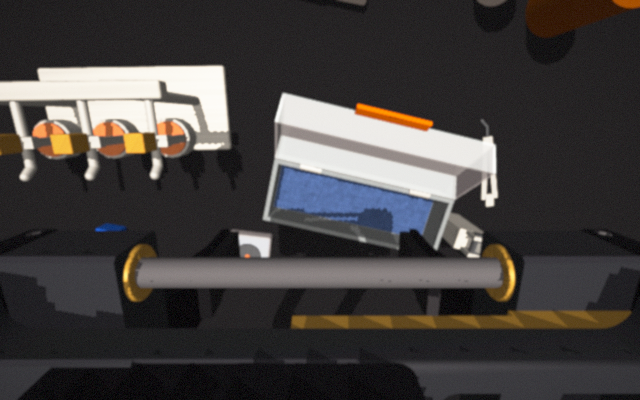

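The second wrist picture shows the two nearest knobs at (61,144),(134,143), and the case rim corners near (265,219), (437,251), (453,200), (278,165). The clamp post is at (465,240), and the tweezers at (490,165).

```bash
python3 - <<'E'
from h import *
def L(n): q=json.load(open(f'pics/{n}.json')); q['extrinsics']=q.pop('E'); q['fov_y']=q.pop('fov'); return q
W1,W2,SC,SI=[L(n) for n in ('wrist1','wrist2','scene1','side1')]
T={'A':[(W1,(404.8,143.1)),(W2,(134,143)),(SC,(351.6,179.2)),(SI,(341.6,124))],
'B':[(W1,(332.5,144.2)),(W2,(61.1,143.8)),(SI,(332.9,111.6))],
'C':[(W1,(260.2,145.3)),(SC,(404.3,175)),(SI,(323.6,100))],
'edge':[(W1,(590.2,112.3)),(W2,(394.5,113.6)),(SC,(246.1,235.2))],
'hinge':[(W2,(366.8,177)),(SC,(258.5,234)),(SI,(347,247.5))],
'pivot':[(W2,(475,246.5)),(SC,(201.1,203.5)),(SI,(335.2,288.8))],
'tip':[(SC,(181,172.6)),(SI,(338.6,275.4))],
'des':[(W1,(248,235)),(SC,(409.5,215)),(SI,(256.8,171.8))]}
for n,l in T.items():
    x,e=tri([ray('',uv,p) for p,uv in l]); print(n,x.round(1),round(e,1))
    if len(l)>2: print('   wrist/scene pairs', tri([ray('',uv,p) for p,uv in l[:2]])[0].round(1))
for n in 'ABC': print(n,'top@238',[atz('',uv,238,p).round(1)[:2].tolist() for p,uv in T[n]])
c=[atz('',uv,60,W2) for uv in ((265,219),(437,251),(453,200),(278,165))]
print(np.round(c,1).tolist(), np.mean(c,0).round(1))
v=(c[0]-c[1]+c[3]-c[2]);print('yaw',np.arctan2(-v[0],v[1]),np.linalg.norm(c[0]-c[1]),np.linalg.norm(c[3]-c[2]),np.linalg.norm(c[0]-c[3]),np.linalg.norm(c[1]-c[2]))
im=cv2.imread('pics/wrist2.png'); cv2.imwrite('pics/crop2.png',cv2.resize(im[80:270,240:520],None,fx=2.8,fy=2.8,interpolation=cv2.INTER_CUBIC))
E
```

```text
A [604.7  82.4 231.4] 2.7
   wrist/scene pairs [605.5  82.1 237.6]
B [594.  141.7 231.7] 3.4
   wrist/scene pairs [594.6 140.8 238.3]
C [581.9 200.8 229.9] 1.0
   wrist/scene pairs [582.7 200.8 231.4]
edge [ 671.7 -152.4  120.9] 1.9
   wrist/scene pairs [ 670.9 -149.3  126.8]
hinge [ 580.6 -145.5   57.4] 1.6
   wrist/scene pairs [ 582.1 -145.3   58.8]
pivot [ 523.2 -297.9  108.3] 1.3
   wrist/scene pairs [ 522.6 -298.1  107.8]
tip [ 518.  -337.9  192. ] 2.1
des [ 4.033e+02  2.417e+02 -1.000e-01] 4.5
   wrist/scene pairs [405.6 241.9   4.7]
A top@238 [[605.5, 82.2], [605.6, 81.9], [616.3, 82.9], [601.0, 67.8]]
B top@238 [[594.5, 140.8], [594.7, 141.1], [591.4, 125.8]]
C top@238 [[583.5, 199.4], [594.4, 199.7], [578.9, 184.5]]
[[495.8, -12.0, 60.0], [489.8, -273.7, 60.0], [570.7, -275.4, 60.0], [577.8, -19.8, 60.0]] [ 533.5 -145.2   60. ]
yaw -0.02539356674492573 261.6966766676538 255.7596671481668 82.33593310809705 80.91027700904868
```

View pics/crop2.png

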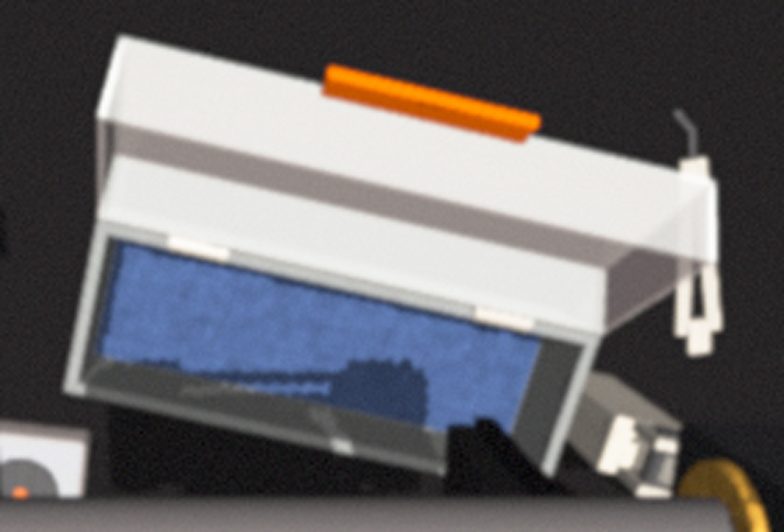

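Lip at crop (325–540, 72–120) and rim corners at (65,390), (102,222), (600,338) give the case at (533,-142.5) with yaw ≈ -0.062. Spacing of A–C is 119.4 mm (should be 120) and the knob tops measure 238 against 240. Now hover over canister A.

```bash
cat > d.py <<'E'
# shift in tool axes (cm) from here to a world TCP target: x y z [yaw of tool x]
from h import *
import sys
a=[float(v) for v in sys.argv[1:]]; s=telemetry.state(); M=R.from_rotvec(s['tool_rot']).as_matrix()
yaw=np.arctan2(M[1,0],M[0,0]); d=M.T@(np.array(a[:3])-s['eef_pos'])/10
print('at',np.round(s['eef_pos'],1),'yaw',yaw.round(3),'F',np.round(s['contact_force'],1),'gap',round(s['finger_gap'],1),'t',round(s['clock'],1))
print('cm',d.round(2),'toolturn',(yaw-a[3]).round(3) if len(a)>3 else '')
E
python3 -m creep '[[[1,-3,0,0],[1,-3,0,0],[1,-3,0,0],[1,-3,0,-0.01],[1,-3,0,0]]]' 4
python3 -m creep '[[[0,0,2,0],[0,0,2,0],[0,0,2,0],[0,0,2,0],[0,0,1,0]]]'
python3 -m creep '[[[0,0,0,0],[0,0,0,0],[0,0,0,0],[0,0,0,0],[0,0,0,0]]]'
python3 d.py 605.3 82.2 221 0.184; python3 m.py 3 wrist | head -1
```

```text
clock: 6.0
eef_pos: [606.3, 81.4, 342.5]
tool_rot: [3.129, 0.283, 0.0]
contact_force: [0.2, 0.3, 0.6]
finger_gap: 54.8
grip_force: 0.0
clock: 6.5
eef_pos: [605.1, 80.3, 250.6]
tool_rot: [-3.128, -0.283, 0.005]
contact_force: [0.5, 0.7, 0.1]
finger_gap: 39.8
grip_force: 0.0
clock: 7.0
eef_pos: [606.5, 80.2, 253.4]
tool_rot: [3.129, 0.284, 0.002]
contact_force: [-1.3, 0.4, 1.2]
finger_gap: 40.0
grip_force: 0.0
at [606.5  80.2 253.4] yaw 0.181 F [-1.3  0.4  1.2] gap 40.0 t 7.0
cm [-0.09 -0.22  3.23] toolturn -0.003
wrist gold [(807, [312.5, 236.7], [299, 218, 28, 36]), (667, [109.5, 235.9], [94, 220, 38, 35]), (402, [573.6, 172.8], [530, 160, 89, 26]), (296, [415.3, 274.4], [410, 247, 10, 54]), (228, [222.1, 273.9], [218, 247, 10, 54]), (170, [215.1, 224.2], [198, 220, 31, 11])]
```

View pics/wrist3.png

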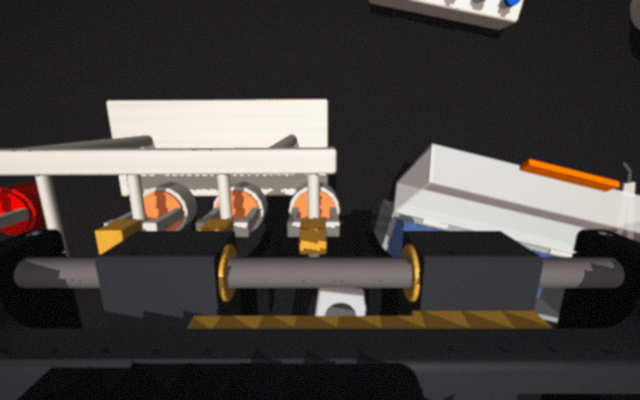

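The wrist picture shows knob A (312,237) between the fingers (rod midline about 318), so it needs only a 2 mm shift to the left. Go down and grip.

```bash
python3 -m creep '[[[0,-0.2,0.6,0],[0,0,0.6,0],[0,0,0.6,0],[0,0,0.7,0],[0,0,0.7,0]]]' 4
python3 -m creep '[[[0,0,0,0],[0,0,0,0],[0,0,0,0],[0,0,0,0],[0,0,0,0]]]' 0 30
python3 -m creep '[[[0,0,0,0],[0,0,0,0],[0,0,0,0],[0,0,-0.3,0],[0,0,-0.3,0]]]'
python3 -m creep '[[[0,0,-0.3,0],[0,0,-0.3,0],[0,0,-0.3,0],[0,0,0,0],[0,0,0,0]]]'
```

```text
clock: 7.95
eef_pos: [605.6, 82.2, 219.7]
tool_rot: [-3.129, -0.284, 0.001]
contact_force: [1.0, 0.1, -1.2]
finger_gap: 40.1
grip_force: 0.0
clock: 8.45
eef_pos: [606.1, 82.3, 221.0]
tool_rot: [-3.129, -0.284, -0.002]
contact_force: [0.6, 0.3, 1.1]
finger_gap: 15.7
grip_force: 29.9
clock: 8.95
eef_pos: [605.2, 82.1, 226.0]
tool_rot: [3.129, 0.284, -0.003]
contact_force: [0.7, -0.4, -2.4]
finger_gap: 15.4
grip_force: 29.9
clock: 9.45
eef_pos: [605.7, 82.3, 235.6]
tool_rot: [3.129, 0.284, 0.0]
contact_force: [0.6, -1.0, -1.5]
finger_gap: 15.6
grip_force: 29.9
```

```bash
python3 -m creep '[[[-1.5,0,0,0],[-1.5,0,0,0],[-1.5,0,0,0],[-1.5,0,0,0],[-1.5,0,0,0]]]'
python3 -m creep '[[[0,2,0,0.05],[0,2,0,0.05],[0,2,0,0.05],[0,2,0,0.05],[0,2,0,0.05]]]'
python3 -m creep '[[[0,0,0,0],[0,0,0,0],[0,0,0,0],[0,0,0,0],[0,0,0,0]]]'
python3 d.py 539 -44.7 150 -0.062
```

```text
clock: 9.95
eef_pos: [531.3, 68.6, 235.4]
tool_rot: [-3.129, -0.284, 0.0]
contact_force: [-0.1, -0.4, -0.4]
finger_gap: 15.7
grip_force: 29.9
clock: 10.45
eef_pos: [540.1, -31.4, 235.5]
tool_rot: [3.14, -0.112, 0.0]
contact_force: [0.6, 0.2, -0.9]
finger_gap: 15.5
grip_force: 29.9
clock: 10.95
eef_pos: [540.0, -29.9, 235.6]
tool_rot: [-3.14, 0.107, 0.0]
contact_force: [-0.5, 0.5, -1.5]
finger_gap: 15.6
grip_force: 29.9
at [540.  -29.9 235.6] yaw -0.068 F [-0.5  0.5 -1.5] gap 15.6 t 10.9
cm [0.01 1.48 8.56] toolturn -0.006
```

```bash
python3 -m creep '[[[0,0.5,1.7,0],[0,0.5,1.7,0],[0,0.5,1.7,0],[0,0,1.7,0],[0,0,1.7,0]]]'
python3 -m creep '[[[0,0,0,0],[0,0,0,0],[0,0,0,0],[0,0,0,0],[0,0,0,0]]]'
python3 m.py 4 wrist | head -1; python3 d.py 539 -44.7 73 -0.062
```

```text
clock: 11.45
eef_pos: [539.2, -45.4, 150.0]
tool_rot: [3.14, -0.108, 0.001]
contact_force: [0.6, -0.3, -0.4]
finger_gap: 15.5
grip_force: 29.9
clock: 11.95
eef_pos: [539.5, -45.7, 151.4]
tool_rot: [3.139, -0.108, 0.003]
contact_force: [-0.0, -0.2, -1.3]
finger_gap: 15.4
grip_force: 29.9
wrist gold [(282, [367.1, 274.2], [364, 246, 7, 55]), (242, [270.2, 272.6], [267, 247, 7, 52]), (233, [321.7, 252.0], [304, 246, 32, 11])]
at [539.  -45.7 150.5] yaw -0.069 F [ 0.4  0.5 -1.9] gap 15.8 t 12.4
cm [-0.   -0.1   7.75] toolturn -0.007
```

View pics/wrist4.png

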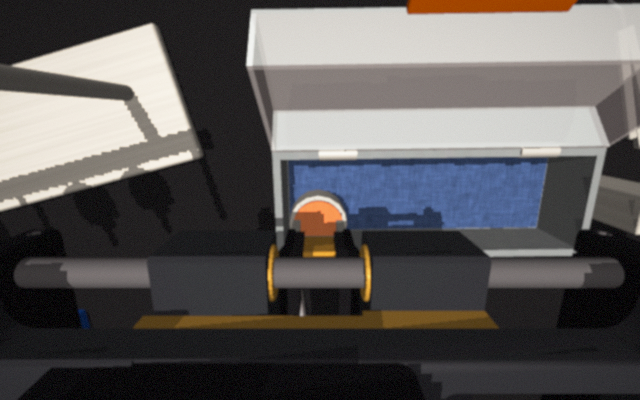

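The picture shows canister A over the left (+y) end of the tray, with the rim square to the tool. Far outer rim corners are at (273,151) and (604,151).

```bash
python3 - <<'E'
from h import *
p=optics.camera_params('wrist'); a=atz('',(273,151),60,p);b=atz('',(604,151),60,p); print(a,b,np.linalg.norm(a-b))
y=(a-b)/np.linalg.norm(a-b); x=np.array([y[1],-y[0],0]); print('yaw',np.arctan2(-y[0],y[1]),'centre',(a+b)/2-46*x)
for n in ('lid_hinge','clamp_pivot','case','lid_edge'): print(n,[(np.round(q['uv']).tolist(),round(q['conf'],2)) for q in optics.place_of(n,'wrist')][:2])
E
```

```text
[586.1598715  -14.46290837  60.        ] [ 567.91890685 -274.01172786   60.        ] 260.1890130036392
yaw -0.07016414633874486 centre [ 531.1525719  -141.01241494   60.        ]
lid_hinge [([439.0, 147.0], 0.68)]
clamp_pivot []
case [([411.0, 186.0], 0.79), ([439.0, 147.0], 0.69)]
lid_edge []
```

```bash
python3 -m creep '[[[0,0,1.6,0],[0,0,1.6,0],[0,0,1.6,0],[0,0,1.5,0],[0,0,1,0]]]'
python3 -m creep '[[[0,0,0.2,0],[0,0,0.1,0],[0,0,0.1,0],[0,0,0,0],[0,0,0,0]]]'
```

```text
clock: 13.1
eef_pos: [538.6, -45.6, 76.6]
tool_rot: [-3.139, 0.109, 0.002]
contact_force: [0.5, -0.2, -1.1]
finger_gap: 15.8
grip_force: 29.9
clock: 13.6
eef_pos: [539.4, -45.7, 74.1]
tool_rot: [3.139, -0.109, 0.002]
contact_force: [0.0, 0.1, -1.8]
finger_gap: 15.8
grip_force: 29.9
```

```bash
python3 -m creep '[[[0,0,0.1,0],[0,0,0.1,0],[0,0,0,0],[0,0,0,0],[0,0,0,0]]]'
python3 -m creep '[[[0,0,0,0],[0,0,0,0],[0,0,0,0],[0,0,0,0],[0,0,0,0]]]' 3.2
python3 -m creep '[[[0,0,-0.5,0],[0,0,-1.5,0],[0,0,-3,0],[0,0,-4,0],[0,0,-4,0]]]'
python3 -m creep '[[[0,0,-4,-0.05],[0,-3,0,-0.05],[0,-4,0,-0.05],[0,-4,0,-0.05],[0,-4,0,-0.05]]]' 4
python3 -m creep '[[[0,0,0,0],[0,0,0,0],[0,0,0,0],[0,0,0,0],[0,0,0,0]]]'
python3 m.py 5 wrist side scene | grep -v can1
python3 d.py 594.6 141 250 0.184
```

```text
clock: 14.1
eef_pos: [539.7, -45.5, 73.3]
tool_rot: [3.14, -0.109, 0.003]
contact_force: [-2.0, 1.6, 9.0]
finger_gap: 15.4
grip_force: 30.0
clock: 14.6
eef_pos: [538.9, -45.7, 71.4]
tool_rot: [-3.14, 0.109, 0.001]
contact_force: [-0.5, 0.2, -0.4]
finger_gap: 31.9
grip_force: 0.0
clock: 15.1
eef_pos: [538.5, -45.5, 202.7]
tool_rot: [-3.139, 0.109, 0.002]
contact_force: [0.5, -0.2, -0.8]
finger_gap: 31.9
grip_force: 0.0
clock: 15.6
eef_pos: [529.8, 105.1, 242.1]
tool_rot: [3.129, 0.285, 0.001]
contact_force: [1.0, -0.9, -0.6]
finger_gap: 40.0
grip_force: 0.0
clock: 16.1
eef_pos: [530.1, 102.7, 241.5]
tool_rot: [3.129, 0.28, -0.0]
contact_force: [0.1, 0.2, 1.3]
finger_gap: 40.3
grip_force: 0.0
wrist gold [(1031, [142.4, 119.1], [124, 103, 37, 33]), (1011, [263.2, 118.4], [247, 102, 33, 33]), (287, [415.3, 274.3], [410, 247, 10, 54]), (239, [461.7, 204.9], [453, 196, 19, 18]), (232, [222.0, 272.5], [218, 247, 10, 54]), (155, [618.7, 82.2], [598, 76, 42, 14])]
{'case': [([501.0, 204.2], 0.6)], 'lid_edge': [], 'lid_hinge': [([547.2, 176.1], 0.71)], 'clamp_tip': [], 'clamp_pivot': [], 'desi
[... 641 characters left out ...]
29.6], [458, 288, 133, 86]), (180, [10.6, 223.0], [0, 217, 23, 13]), (105, [356.4, 125.7], [340, 123, 37, 6]), (91, [404.3, 175.0], [400, 170, 10, 12]), (89, [378.1, 177.1], [374, 172, 9, 12])]
{'case': [([262.8, 240.4], 0.83)], 'lid_edge': [([246.1, 233.0], 0.94)], 'lid_hinge': [([262.6, 233.8], 0.85), ([322.3, 218.1], 0.32)], 'clamp_tip': [([182.5, 175.5], 0.49), ([322.9, 214.8], 0.47)], 'clamp_pivot': [([198.5, 204.0], 0.75)], 'desiccant': [([408.9, 213.6], 0.66), ([265.1, 243.0], 0.59)], 'rack': [([400.8, 265.6], 0.78), ([200.4, 200.8], 0.54)], 'samplebox': [([320.5, 215.5], 0.93)]}
at [529.9 103.9 241.5] yaw 0.181 F [-0.2 -0.4 -0.2] gap 39.7 t 17.4
cm [ 7.03 -2.49 -0.85] toolturn -0.003
```

View pics/side5.png

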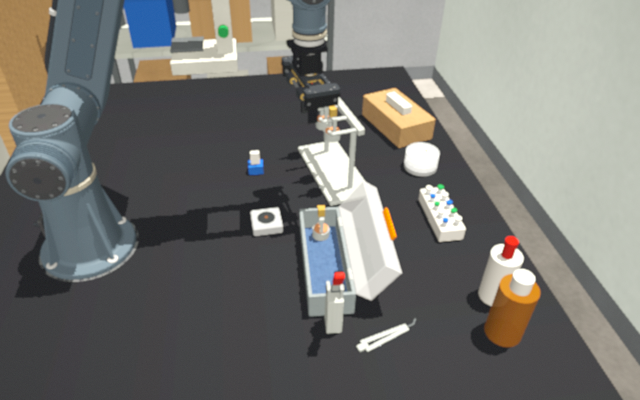

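The side picture shows canister A standing upright in the tray (320,222), and the desiccant (256,163) hasn't moved. Now canister B.

```bash
python3 -m creep '[[[0,-1.2,-1.5,0],[1.7,-1.3,0,0],[1.8,0,0,0],[1.8,0,0,0],[1.7,0,0,0]]]' 4
python3 -m creep '[[[0,0,0,0],[0,0,0,0],[0,0,0,0],[0,0,0,0],[0,0,0,0]]]'
python3 d.py 594.6 141 221 0.184; python3 m.py 6 wrist | head -1
```

```text
clock: 17.95
eef_pos: [594.9, 141.4, 256.6]
tool_rot: [3.129, 0.284, 0.0]
contact_force: [-0.3, -0.1, -0.1]
finger_gap: 39.7
grip_force: 0.0
clock: 18.45
eef_pos: [593.7, 141.0, 256.7]
tool_rot: [3.129, 0.284, -0.0]
contact_force: [0.5, -0.1, 0.3]
finger_gap: 40.2
grip_force: 0.0
at [593.7 141.  256.7] yaw 0.181 F [ 0.5 -0.1  0.3] gap 40.2 t 18.4
cm [0.09 0.01 3.57] toolturn -0.003
wrist gold [(847, [315.9, 232.7], [303, 215, 27, 35]), (322, [218.0, 223.4], [203, 216, 30, 15]), (284, [415.3, 274.7], [410, 247, 10, 54]), (241, [222.1, 274.8], [219, 247, 9, 54]), (206, [433.5, 316.7], [415, 312, 33, 14]), (187, [617.3, 164.8], [596, 158, 44, 15])]
```

```bash
python3 -m creep '[[[0.05,0,0.7,0],[0.05,0,0.7,0],[0,0,0.7,0],[0,0,0.7,0],[0,0,0.7,0]]]' 4
python3 -m creep '[[[0,0,0,0],[0,0,0,0],[0,0,0,0],[0,0,0,0],[0,0,0,0]]]' 0 30
python3 -m creep '[[[0,0,0,0],[0,0,0,0],[0,0,0,0],[0,0,-0.3,0],[0,0,-0.3,0]]]'
python3 -m creep '[[[0,0,-0.3,0],[0,0,-0.3,0],[0,0,-0.3,0],[0,0,0,0],[0,0,0,0]]]'
python3 -m creep '[[[-1.5,0,0,0],[-1.5,0,0,0],[-1.5,0,0,0],[-1.5,0,0,0],[-1.5,0,0,0]]]'
python3 -m creep '[[[0,3,-1,0.05],[0,3,-1,0.05],[0,3,-1,0.05],[0,3,0,0.05],[0,3,0,0.05]]]'
python3 -m creep '[[[0,0,0,0],[0,0,0,0],[0,0,0,0],[0,0,0,0],[0,0,0,0]]]'
python3 d.py 535.3 -94.1 150 -0.068
```

```text
clock: 19.4
eef_pos: [595.1, 141.2, 220.6]
tool_rot: [-3.129, -0.284, 0.001]
contact_force: [0.4, -0.2, 0.2]
finger_gap: 40.1
grip_force: 0.0
clock: 19.9
eef_pos: [595.6, 141.4, 222.1]
tool_rot: [-3.129, -0.284, -0.002]
contact_force: [0.6, 0.7, 1.5]
finger_gap: 15.4
grip_force: 29.9
clock: 20.4
eef_pos: [594.7, 141.0, 227.2]
tool_rot: [3.128, 0.284, -0.002]
contact_force: [0.5, 0.7, -1.3]
finger_gap: 15.6
grip_force: 29.9
clock: 20.9
eef_pos: [595.2, 141.2, 236.6]
tool_rot: [3.129, 0.284, 0.0]
contact_force: [0.1, -0.1, -2.1]
finger_gap: 16.0
grip_force: 29.9
clock: 21.4
eef_pos: [520.7, 127.6, 236.4]
tool_rot: [3.129, 0.284, -0.0]
contact_force: [0.5, 0.3, -0.2]
finger_gap: 15.6
grip_force: 29.9
clock: 21.9
eef_pos: [533.9, -22.6, 267.0]
tool_rot: [3.139, -0.112, 0.002]
contact_force: [0.1, -0.2, -1.7]
finger_gap: 15.5
grip_force: 29.9
clock: 22.4
eef_pos: [533.4, -20.4, 266.5]
tool_rot: [-3.14, 0.106, 0.0]
contact_force: [0.0, -0.0, -0.8]
finger_gap: 15.7
grip_force: 29.9
at [533.4 -20.4 266.5] yaw -0.068 F [ 0.  -0.  -0.8] gap 15.7 t 22.4
cm [ 0.69  7.34 11.65] toolturn 0.0
```

```bash
python3 -m creep '[[[0.3,2.5,0,0],[0.4,2.5,0,0],[0,2.3,1,0],[0,0,2.5,0],[0,0,3,0]]]'
python3 -m creep '[[[0,0,3,0],[0,0,2.2,0],[0,0,2,0],[0,0,2,0],[0,0,2,0]]]'
python3 -m creep '[[[0,0,0,0],[0,0,0,0],[0,0,0,0],[0,0,0,0],[0,0,0,0]]]'
python3 d.py 535.3 -94.1 73 -0.068
```

```text
clock: 22.9
eef_pos: [536.8, -95.4, 202.0]
tool_rot: [3.138, -0.109, 0.006]
contact_force: [0.2, 0.0, -1.8]
finger_gap: 15.8
grip_force: 29.9
clock: 23.4
eef_pos: [535.9, -94.1, 88.8]
tool_rot: [3.14, -0.107, 0.001]
contact_force: [-0.5, 0.3, -0.4]
finger_gap: 15.7
grip_force: 29.9
clock: 23.9
eef_pos: [536.1, -94.9, 90.5]
tool_rot: [3.139, -0.108, 0.003]
contact_force: [-0.5, -0.5, -0.7]
finger_gap: 15.6
grip_force: 29.9
at [536.1 -94.9  90.5] yaw -0.069 F [-0.5 -0.5 -0.7] gap 15.6 t 23.9
cm [-0.09 -0.07  1.75] toolturn -0.001
```

```bash
python3 -m creep '[[[0,0,0.5,0],[0,0,0.5,0],[0,0,0.3,0],[0,0,0.1,0],[0,0,0.1,0]]]'
python3 -m creep '[[[0,0,0.1,0],[0,0,0.1,0],[0,0,0,0],[0,0,0,0],[0,0,0,0]]]'
```

```text
clock: 24.4
eef_pos: [535.4, -94.6, 74.4]
tool_rot: [-3.139, 0.109, 0.001]
contact_force: [-0.5, 0.4, 5.5]
finger_gap: 15.9
grip_force: 29.9
clock: 24.9
eef_pos: [535.6, -94.4, 74.3]
tool_rot: [-3.14, 0.109, -0.001]
contact_force: [-1.9, 2.1, 12.1]
finger_gap: 15.7
grip_force: 30.0
```

```bash
python3 -m creep '[[[0,0,0,0],[0,0,0,0],[0,0,0,0],[0,0,0,0],[0,0,0,0]]]' 3.2
python3 -m creep '[[[0,0,-0.5,0],[0,0,-2.5,0],[0,0,-5,0],[0,0,-5,0],[0,0,-5,0]]]'
python3 -m creep '[[[0,-4.8,0,-0.05],[0,-4.8,0,-0.05],[0,-4.8,0,-0.05],[0,-4.8,0,-0.05],[0,-4.8,0,-0.05]]]' 4
python3 -m creep '[[[0,0,0,0],[0,0,0,0],[0,0,0,0],[0,0,0,0],[0,0,0,0]]]'
python3 d.py 583.5 199.6 256 0.184; python3 m.py 7 wrist | head -1
```

```text
clock: 25.4
eef_pos: [535.4, -94.8, 72.3]
tool_rot: [-3.14, 0.109, 0.001]
contact_force: [-0.5, 0.5, -0.3]
finger_gap: 31.7
grip_force: 0.0
clock: 25.9
eef_pos: [535.0, -94.6, 254.5]
tool_rot: [-3.14, 0.109, 0.001]
contact_force: [2.0, -0.4, 0.1]
finger_gap: 32.2
grip_force: 0.0
clock: 26.4
eef_pos: [527.9, 146.4, 253.0]
tool_rot: [3.129, 0.286, 0.001]
contact_force: [1.1, 0.6, -0.3]
finger_gap: 40.1
grip_force: 0.0
clock: 26.9
eef_pos: [528.4, 143.2, 252.5]
tool_rot: [3.129, 0.28, -0.0]
contact_force: [-0.6, 0.2, 0.5]
finger_gap: 39.9
grip_force: 0.0
at [528.4 143.2 252.5] yaw 0.178 F [-0.6  0.2  0.5] gap 39.9 t 26.9
cm [ 6.42 -4.58 -0.35] toolturn -0.006
wrist gold [(861, [230.3, 129.7], [214, 114, 32, 32]), (286, [415.2, 274.2], [410, 247, 10, 54]), (247, [494.9, 207.4], [485, 198, 20, 19]), (246, [222.1, 272.3], [218, 247, 10, 54]), (212, [536.9, 219.4], [528, 211, 19, 17]), (167, [428.8, 317.0], [415, 312, 27, 15])]
```

```bash
python3 -m creep '[[[0,-2.3,-0.3,0],[1.6,-2.3,0,0],[1.6,0,0,0],[1.6,0,0,0],[1.6,0,0,-0.006]]]' 4
python3 -m creep '[[[0,0,0,0],[0,0,0,0],[0,0,0,0],[0,0,0,0],[0,0,0,0]]]'
python3 d.py 583.5 199.6 221 0.184; python3 m.py 8 wrist | head -1
```

```text
clock: 27.85
eef_pos: [583.2, 201.9, 255.5]
tool_rot: [3.128, 0.294, -0.0]
contact_force: [-0.3, 0.2, 0.3]
finger_gap: 40.1
grip_force: 0.0
clock: 28.35
eef_pos: [582.2, 201.3, 255.7]
tool_rot: [3.128, 0.293, -0.001]
contact_force: [0.9, 0.4, 0.3]
finger_gap: 39.5
grip_force: 0.0
at [582.2 201.3 255.7] yaw 0.187 F [0.9 0.4 0.3] gap 39.5 t 28.4
cm [0.1  0.19 3.47] toolturn 0.003
wrist gold [(848, [318.1, 232.9], [305, 215, 27, 35]), (281, [415.2, 274.4], [410, 246, 10, 55]), (231, [222.0, 275.0], [218, 247, 10, 52]), (153, [441.8, 316.0], [426, 312, 28, 12]), (142, [483.3, 316.1], [467, 312, 31, 13]), (117, [411.2, 320.2], [398, 315, 22, 12])]
```

```bash
python3 -m creep '[[[0.1,0,0.7,0],[0,0,0.7,0],[0,0,0.7,0],[0,0,0.7,0],[0,0,0.6,0]]]' 4
python3 -m creep '[[[0,0,0,0],[0,0,0,0],[0,0,0,0],[0,0,0,0],[0,0,0,0]]]' 0 30
python3 -m creep '[[[0,0,0,0],[0,0,0,0],[0,0,0,0],[0,0,-0.3,0],[0,0,-0.3,0]]]'
python3 -m creep '[[[0,0,-0.3,0],[0,0,-0.3,0],[0,0,-0.3,0],[0,0,0,0],[0,0,0,0]]]'
python3 -m creep '[[[-1.5,0,0,0],[-1.5,0,0,0],[-1.5,0,0,0],[-1.5,0,0,0],[-1.5,0,0,0]]]'
python3 -m creep '[[[0,3.5,-1,0.05],[0,3.5,-1,0.05],[0,3.5,-1,0.05],[0,3.5,0,0.05],[0,3.5,0,0.055]]]'
python3 -m creep '[[[0,3.5,0,0],[0,3.5,0,0],[0,3.5,0,0],[0,3.5,0,0],[0,3.5,0,0]]]'
python3 -m creep '[[[0,0,0,0],[0,0,0,0],[0,0,0,0],[0,0,0,0],[0,0,0,0]]]'
python3 d.py 528.5 -193.9 150 -0.068
```

```text
clock: 29.3
eef_pos: [583.5, 201.4, 220.5]
tool_rot: [3.128, 0.293, -0.002]
contact_force: [0.5, -0.1, -0.5]
finger_gap: 40.0
grip_force: 0.0
clock: 29.8
eef_pos: [584.1, 201.6, 222.0]
tool_rot: [-3.128, -0.293, -0.002]
contact_force: [0.2, 0.1, -0.5]
finger_gap: 15.6
grip_force: 30.0
clock: 30.3
eef_pos: [583.3, 201.4, 227.2]
tool_rot: [3.128, 0.293, -0.002]
contact_force: [-0.3, 0.1, -0.6]
finger_gap: 15.7
grip_force: 30.0
clock: 30.8
eef_pos: [583.8, 201.5, 236.7]
tool_rot: [3.128, 0.293, 0.0]
contact_force: [0.4, -0.4, -1.0]
finger_gap: 15.7
grip_force: 30.0
clock: 31.3
eef_pos: [509.4, 187.4, 236.4]
tool_rot: [3.128, 0.293, -0.0]
contact_force: [0.5, -0.2, -1.3]
finger_gap: 15.4
grip_force: 30.0
clock: 31.8
eef_pos: [525.6, 12.3, 267.1]
tool_rot: [3.139, -0.11, 0.002]
contact_force: [-0.2, -0.3, -1.7]
finger_gap: 15.4
grip_force: 30.0
clock: 32.3
eef_pos: [512.9, -162.3, 266.5]
tool_rot: [-3.14, 0.107, 0.0]
contact_force: [1.3, 0.4, -1.1]
finger_gap: 15.5
grip_force: 30.0
clock: 32.8
eef_pos: [513.3, -159.7, 266.6]
tool_rot: [-3.14, 0.104, 0.0]
contact_force: [0.1, 1.2, -1.7]
finger_gap: 15.9
grip_force: 30.0
at [ 513.3 -159.7  266.6] yaw -0.067 F [ 0.1  1.2 -1.7] gap 15.9 t 32.8
cm [ 1.74  3.31 11.66] toolturn 0.001
```

```bash
python3 -m creep '[[[0.8,1.6,0,0],[0.9,1.7,0,0],[0,0,2,0],[0,0,3,0],[0,0,3,0]]]'
python3 -m creep '[[[0,0,2.6,0],[0,0,2,0],[0,0,2,0],[0,0,2,0],[0,0,1.1,0]]]'
python3 -m creep '[[[0,0,0.5,0],[0,0,0.5,0],[0,0,0.3,0],[0,0,0.1,0],[0,0,0.1,0]]]'
python3 d.py 528.5 -193.9 73 -0.068
```

```text
clock: 33.3
eef_pos: [529.2, -196.4, 186.2]
tool_rot: [3.138, -0.107, 0.004]
contact_force: [-0.6, -0.6, -1.6]
finger_gap: 16.2
grip_force: 30.0
clock: 33.8
eef_pos: [528.1, -195.5, 87.9]
tool_rot: [-3.139, 0.107, 0.002]
contact_force: [0.8, -0.5, -1.5]
finger_gap: 15.7
grip_force: 30.0
clock: 34.3
eef_pos: [528.4, -195.2, 75.1]
tool_rot: [3.139, -0.107, 0.002]
contact_force: [-0.7, -0.1, -0.8]
finger_gap: 15.9
grip_force: 30.0
at [ 528.4 -195.2   75.1] yaw -0.068 F [-0.7 -0.1 -0.8] gap 15.9 t 34.3
cm [ 0.   -0.13  0.21] toolturn -0.0
```

```bash
python3 -m creep '[[[0,0,0.1,0],[0,0,0.1,0],[0,0,0.1,0],[0,0,0,0],[0,0,0,0]]]'
python3 -m creep '[[[0,0,0,0],[0,0,0,0],[0,0,0,0],[0,0,0,0],[0,0,0,0]]]' 3.2
python3 -m creep '[[[0,0,-0.5,0],[0,0,-2.5,0],[0,0,-5,0],[0,0,-5,0],[0,0,-5,0]]]'
python3 -m creep '[[[-1,-4,0,0],[-1,-4,0,0],[-1,-4,0,0],[-1,-4,0,0],[-1,-4,0,0]]]'
python3 -m creep '[[[0,0,0,0],[0,0,0,0],[0,0,0,0],[0,0,0,0],[0,0,0,0]]]'
python3 m.py 9 wrist side scene
python3 d.py 405 242 150 0
```

```text
clock: 34.8
eef_pos: [528.5, -195.1, 74.0]
tool_rot: [3.139, -0.107, 0.003]
contact_force: [-1.4, 1.9, 13.5]
finger_gap: 15.5
grip_force: 30.0
clock: 35.3
eef_pos: [527.9, -195.0, 71.3]
tool_rot: [-3.14, 0.107, 0.001]
contact_force: [-0.4, 0.4, 0.0]
finger_gap: 31.7
grip_force: 0.0
clock: 35.8
eef_pos: [527.6, -194.8, 253.5]
tool_rot: [-3.14, 0.107, 0.001]
contact_force: [-0.6, 0.0, -0.2]
finger_gap: 32.1
grip_force: 0.0
clock: 36.3
eef_pos: [491.1, 9.4, 251.9]
tool_rot: [-3.14, 0.108, -0.001]
contact_force: [1.9, -0.2, -0.8]
finger_gap: 31.9
grip_force: 0.0
clock: 36.8
eef_pos: [492.1, 6.8, 251.5]
tool_rot: [3.14, -0.11, 0.0]
contact_force: [0.3, -0.6, -0.8]
finger_gap: 32.1
grip_force: 0.0
wrist gold [(293, [399.5, 274.5], [395, 247, 9, 54]), (276, [366.3, 137.4], [358, 129, 17, 18]), (261, [415.2, 138.8], [407, 131, 17, 17]), (255, [517.5, 138.4], [509, 131, 18, 16]), (56, [236.7, 277.8], [235, 263, 4, 30]), (23, [239.1, 297.6], [237, 295, 5, 6])]
{'case': [([429.2, 129.9], 0.92)], 'lid_edge': [], 'lid_hinge': [([458.0, 89.9], 0.89)], 'clamp_tip': [([430.3, 128.4], 0.75), ([355.3,
[... 858 characters left out ...]
9.7], [458, 288, 133, 87]), (180, [10.6, 223.0], [0, 217, 23, 13]), (86, [313.7, 113.7], [299, 112, 35, 5]), (62, [241.2, 212.2], [238, 208, 8, 10]), (57, [280.6, 214.5], [278, 210, 7, 10])]
{'case': [([265.0, 241.8], 0.55)], 'lid_edge': [([247.0, 233.9], 0.84)], 'lid_hinge': [([261.2, 233.6], 0.57), ([264.0, 244.5], 0.52), ([321.8, 218.0], 0.52)], 'clamp_tip': [([178.4, 263.4], 0.73), ([178.2, 173.4], 0.67)], 'clamp_pivot': [([199.2, 202.7], 0.74)], 'desiccant': [([412.0, 215.9], 0.46)], 'rack': [([400.7, 265.2], 0.6)], 'samplebox': [([324.0, 215.7], 0.91), ([408.0, 213.7], 0.44)]}
at [491.8   7.9 251.5] yaw -0.068 F [ 0.7 -0.7  0.7] gap 32.1 t 38.1
cm [-10.25 -22.76  10.15] toolturn -0.068
```

View pics/wrist9.png

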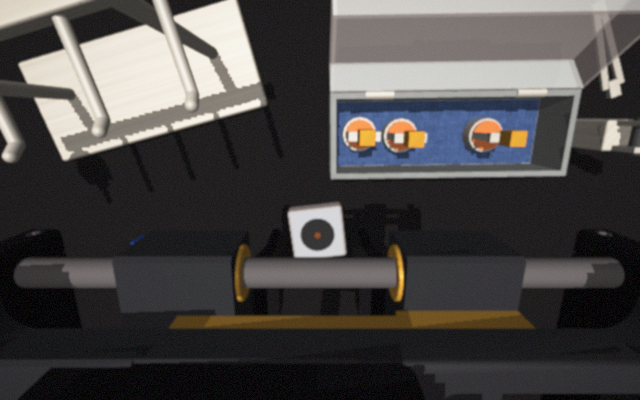

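All three canisters stand upright in the tray (knobs 366,137; 415,139; 517,138), leaving a wide gap around column 445 for the desiccant. Now to look at the desiccant.

```bash
python3 -m creep '[[[-2.8,-4,-0.8,-0.01],[-2.8,-4,-0.8,-0.01],[-2.8,-4,-0.8,-0.01],[-2.8,-4,-0.8,-0.02],[-2.8,-4,-0.8,-0.02]]]' 8
python3 -m creep '[[[0,0,0,0],[0,0,0,0],[0,0,0,0],[0,0,0,0],[0,0,0,0]]]'
python3 m.py 10 wrist; python3 d.py 405 242 150 0; python3 - <<'E'
from h import *
im=cv2.imread('pics/wrist10.png'); cv2.imwrite('pics/crop10.png',cv2.resize(im[100:240,200:440],None,fx=3,fy=3,interpolation=cv2.INTER_CUBIC))
E
```

```text
clock: 38.65
eef_pos: [360.1, 215.5, 292.0]
tool_rot: [-3.141, -0.003, -0.001]
contact_force: [1.0, 1.5, 0.1]
finger_gap: 64.1
grip_force: 0.0
clock: 39.15
eef_pos: [362.0, 213.1, 291.3]
tool_rot: [3.141, -0.002, -0.001]
contact_force: [-0.2, 0.1, -0.5]
finger_gap: 80.1
grip_force: 0.0
wrist gold [(4780, [461.8, 320.3], [276, 310, 350, 18]), (838, [148.8, 272.5], [137, 244, 31, 58]), (702, [486.8, 271.5], [470, 244, 32, 58]), (301, [606.8, 17.1], [595, 5, 29, 21]), (269, [561.3, 12.3], [552, 0, 25, 22])]
{'case': [([591.4, 34.1], 0.73)], 'lid_edge': [], 'lid_hinge': [([560.7, 33.5], 0.37)], 'clamp_tip': [], 'clamp_pivot': [], 'desiccant': [([299.9, 139.0], 0.9)], 'rack': [([563.3, 33.3], 0.61)], 'samplebox': [([464.8, 130.3], 0.96)]}
at [361.2 214.1 291.5] yaw 0.002 F [ 0.1  0.4 -0. ] gap 79.8 t 39.6
cm [ 4.38 -2.78 14.15] toolturn 0.002
```

View pics/wrist10.png

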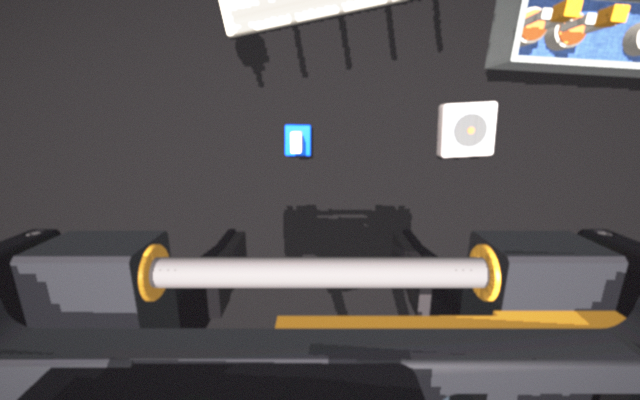

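The picture shows the desiccant at (298,140), its fin at (296,143), nearly square to the tool.

```bash
python3 - <<'E'
from h import *
q=json.load(open('pics/wrist10.json')); p=dict(extrinsics=q['E'],fov_y=q['fov'],cx=q['cx'],cy=q['cy'])
im=cv2.imread('pics/wrist10.png'); sub=im[115:165,275:325]; hsv=cv2.cvtColor(sub,cv2.COLOR_BGR2HSV)
b=cv2.inRange(hsv,(95,120,50),(130,255,255)); w=cv2.inRange(hsv,(0,0,130),(180,90,255))
for n,m,zs in (('blue',b,(14,28)),('white',w,(50,64))):
    pts=np.column_stack(np.nonzero(m)[::-1]).astype(np.float32)+[275,115]
    rc=cv2.minAreaRect(pts.astype(np.float32)); print(n,len(pts),rc,'box',pts.min(0),pts.max(0))
    for z in zs: print(z,atz('',rc[0],z,p).round(1))
    for z in zs: print('corners',z,[atz('',c,z,p).round(1)[:2].tolist() for c in cv2.boxPoints(rc)])
print(tri([ray('',(296,142),p),ray('side',(255.5,157))]))
E
```

```text
blue 371 ((297.5, 139.5), (33.0, 27.0), 90.0) box [284. 123.] [311. 156.]
14 [402.5 239.9  14. ]
28 [403.5 239.   28. ]
corners 14 [[424.2, 257.5], [424.2, 221.4], [380.1, 221.8], [380.2, 258.8]]
corners 28 [[424.5, 256.1], [424.5, 221.1], [381.8, 221.5], [381.9, 257.3]]
white 314 ((295.5, 141.5), (23.0, 13.0), 90.0) box [289. 130.] [302. 153.]
50 [402.6 240.1  50. ]
64 [403.6 239.1  64. ]
corners 50 [[416.6, 247.9], [416.5, 231.8], [388.3, 232.2], [388.3, 248.6]]
corners 64 [[417.2, 246.6], [417.1, 231.1], [389.8, 231.5], [389.9, 247.3]]
(array([402.87090813, 239.55558626,  48.04270374]), np.float64(1.0828621337288589))
```

View pics/crop10.png

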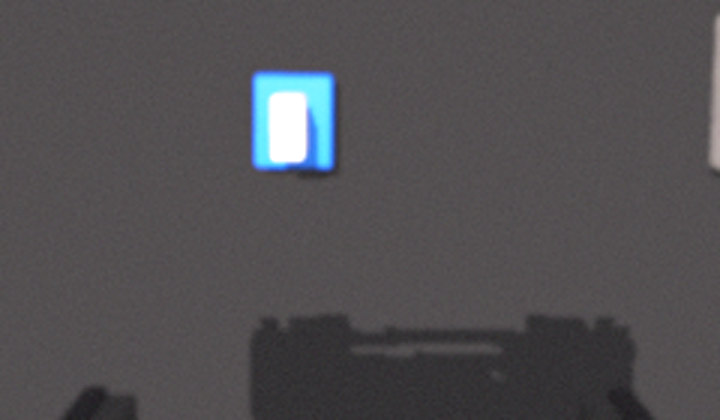

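The crop confirms the block and fin are square to the tool; the centre is (403,239.5), with the fin top measured near 50–64 mm. Move over it and grip.

```bash
python3 -m creep '[[[1,-0.6,2,0],[1,-0.6,3,0],[1,-0.6,4,0],[1,-0.6,4,0],[0.2,-0.2,4,0]]]' 4
python3 -m creep '[[[0,0,0,0],[0,0,0,0],[0,0,0,0],[0,0,0,0],[0,0,0,0]]]'
python3 d.py 403 239.5 38 0
python3 - <<'E'
from h import *
p=optics.camera_params('side'); optics.read_camera('side')
for n in ('side',): print([(np.round(q['uv'],1).tolist(),round(q['conf'],2)) for q in optics.place_of('desiccant',n)], proj('side',[403,239.5,0]))
im=optics.read_camera('wrist'); cv2.imwrite('pics/w11.png',im)
E
```

```text
clock: 40.1
eef_pos: [405.2, 241.1, 120.5]
tool_rot: [-3.14, -0.003, -0.006]
contact_force: [-0.2, 0.0, 0.9]
finger_gap: 48.0
grip_force: 0.0
clock: 40.6
eef_pos: [404.0, 240.6, 123.4]
tool_rot: [-3.14, -0.003, -0.006]
contact_force: [-1.1, 0.5, 1.1]
finger_gap: 40.1
grip_force: 0.0
at [404.  240.6 123.4] yaw 0.002 F [-1.1  0.5  1.1] gap 40.1 t 40.6
cm [-0.14  0.12  8.54] toolturn 0.002
[([256.2, 172.7], 0.81), ([320.3, 253.3], 0.35)] [256.25991961 171.23041847]
```

View pics/w11.png

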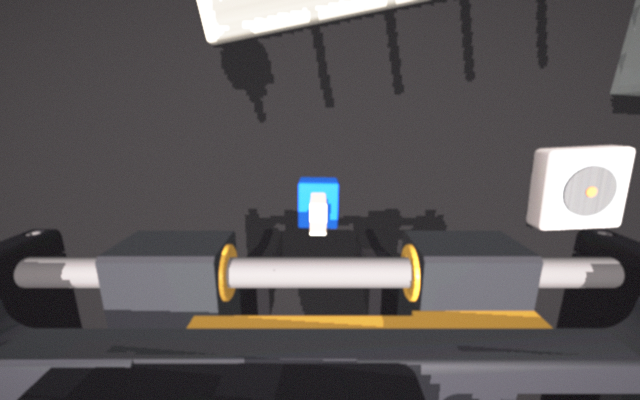

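The fin (318,215) is centred between the fingers. Descend.

```bash
python3 -m creep '[[[-0.1,0,2.2,0],[0,0,2.2,0],[0,0,2,0],[0,0,1.2,0],[0,0,0.8,0]]]' 4
python3 -m creep '[[[0,0,0,0],[0,0,0,0],[0,0,0,0],[0,0,0,0],[0,0,0,0]]]' 0 25
python3 -m creep '[[[0,0,0,0],[0,0,0,0],[0,0,-1,0],[0,0,-3,0],[0,0,-4,0]]]'
python3 d.py 403 239.5 38 0
```

```text
clock: 41.25
eef_pos: [401.9, 240.1, 36.8]
tool_rot: [3.141, 0.003, -0.001]
contact_force: [0.7, 0.2, 0.1]
finger_gap: 40.2
grip_force: 0.0
clock: 41.75
eef_pos: [402.4, 240.4, 38.0]
tool_rot: [-3.141, -0.003, -0.002]
contact_force: [-0.2, -0.0, -0.4]
finger_gap: 11.9
grip_force: 25.0
clock: 42.25
eef_pos: [400.4, 239.6, 117.4]
tool_rot: [3.14, 0.003, -0.008]
contact_force: [-0.3, 0.4, -2.0]
finger_gap: 11.5
grip_force: 25.0
at [400.4 239.6 117.4] yaw 0.002 F [-0.3  0.4 -2. ] gap 11.5 t 42.2
cm [ 0.3  -0.    7.94] toolturn 0.002
```

```bash
python3 -m creep '[[[0,1,-4,0],[0,3.5,-3,0.014],[0,3.5,0,0.014],[0,3.5,0,0.014],[0,3.5,0,0.014]]]'
python3 -m creep '[[[2.6,3.8,0,0.014],[2.6,3.8,0,0],[2.6,3.8,0,0],[2.6,3.8,0,0],[2.6,3.8,0,0]]]'
python3 -m creep '[[[0,0,0,0],[0,0,0,0],[0,0,0,0],[0,0,0,0],[0,0,0,0]]]'
python3 d.py 531.8 -144.5 150 -0.068
```

```text
clock: 42.75
eef_pos: [398.9, 89.1, 188.3]
tool_rot: [3.14, -0.085, 0.001]
contact_force: [0.3, 0.4, -1.1]
finger_gap: 12.0
grip_force: 25.0
clock: 43.25
eef_pos: [516.7, -109.4, 187.8]
tool_rot: [-3.139, 0.108, 0.001]
contact_force: [1.1, 0.5, -0.6]
finger_gap: 11.5
grip_force: 25.0
clock: 43.75
eef_pos: [516.0, -106.5, 187.7]
tool_rot: [-3.14, 0.105, 0.001]
contact_force: [0.7, -0.6, -0.9]
finger_gap: 11.7
grip_force: 25.0
at [ 516.  -106.5  187.7] yaw -0.067 F [ 0.7 -0.6 -0.9] gap 11.7 t 43.8
cm [1.83 3.69 3.76] toolturn 0.001
```

```bash
python3 -m creep '[[[0.9,1.9,0,0],[0.9,1.8,0,0],[0,0,1,0],[0,0,1,0],[0,0,1,0]]]'
python3 -m creep '[[[0,0,0,0],[0,0,0,0],[0,0,0,0],[0,0,0,0],[0,0,0,0]]]'
python3 m.py 12 wrist | head -1; python3 d.py 531.8 -144.5 44 -0.068
python3 - <<'E'
from h import *
im=cv2.imread('pics/wrist12.png'); cv2.imwrite('pics/crop12.png',im[60:300,130:590])
E
```

```text
clock: 44.25
eef_pos: [531.4, -145.8, 156.1]
tool_rot: [-3.139, 0.108, 0.003]
contact_force: [-0.1, -0.1, -2.4]
finger_gap: 12.0
grip_force: 25.0
clock: 44.75
eef_pos: [532.4, -145.9, 158.0]
tool_rot: [3.139, -0.107, 0.001]
contact_force: [-0.1, -0.7, -1.6]
finger_gap: 11.9
grip_force: 25.0
wrist gold [(893, [431.9, 317.2], [396, 312, 84, 15]), (577, [184.8, 212.3], [172, 198, 30, 28]), (525, [382.9, 213.1], [371, 200, 23, 27]), (499, [250.2, 213.1], [239, 200, 24, 26]), (479, [218.4, 319.8], [182, 317, 98, 10]), (265, [359.1, 274.2], [356, 246, 7, 55])]
at [ 532.2 -145.9  157.5] yaw -0.068 F [-0.8 -0.5 -2. ] gap 11.7 t 45.2
cm [-0.04 -0.14 11.35] toolturn -0.0
```

View pics/crop12.png

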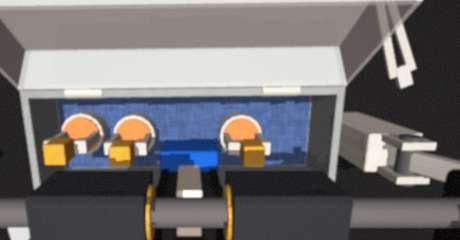

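The desiccant hangs midway between the knobs (250 and 383; fin at about 318 full-frame). Lower it.

```bash
python3 -m creep '[[[0,-0.1,3,0],[0,0,3,0],[0,0,2,0],[0,0,1.5,0],[0,0,1.3,0]]]'
python3 -m creep '[[[0,0,0.2,0],[0,0,0.1,0],[0,0,0.1,0],[0,0,0,0],[0,0,0,0]]]'
python3 d.py 531.8 -144.5 44 -0.068
```

```text
clock: 45.7
eef_pos: [532.1, -144.9, 48.5]
tool_rot: [-3.139, 0.107, 0.001]
contact_force: [-0.8, -0.3, -1.8]
finger_gap: 11.5
grip_force: 25.0
clock: 46.2
eef_pos: [532.7, -145.1, 46.2]
tool_rot: [3.139, -0.107, 0.002]
contact_force: [-0.1, -0.5, -0.6]
finger_gap: 12.0
grip_force: 25.0
at [ 532.7 -145.1   46.2] yaw -0.068 F [-0.1 -0.5 -0.6] gap 12.0 t 46.2
cm [-0.09 -0.06  0.22] toolturn -0.0
```

```bash
python3 -m creep '[[[0,0,0.1,0],[0,0,0.1,0],[0,0,0.1,0],[0,0,0,0],[0,0,0,0]]]'
python3 -m creep '[[[0,0,0,0],[0,0,0,0],[0,0,0,0],[0,0,0,0],[0,0,0,0]]]' 2.4
python3 -m creep '[[[0,0,-0.5,0],[0,0,-2.5,0],[0,0,-5,0],[0,0,-5,0],[0,0,-5,0]]]'
python3 -m creep '[[[0,0,-3,0],[0,0,-1,0],[2,0,0,0],[4,0,0,0],[4,0,0,0]]]' 0 30
python3 -m creep '[[[4,0,0,0],[4,0,0,0],[0,0,0,0],[0,0,0,0],[0,0,0,0]]]'
python3 m.py 13 side scene
python3 - <<'E'
from h import *
c=cv2.imread('pics/side13.png')[150:350,230:450]; cv2.imwrite('pics/crop13.png',cv2.resize(c,None,fx=3,fy=2.9,interpolation=cv2.INTER_CUBIC))
E
python3 d.py 702.6 -153.6 110 -0.068
```

```text
clock: 46.7
eef_pos: [532.5, -144.9, 43.9]
tool_rot: [3.139, -0.107, 0.001]
contact_force: [-1.0, 0.7, 7.7]
finger_gap: 11.6
grip_force: 25.0
clock: 47.2
eef_pos: [532.2, -145.0, 42.4]
tool_rot: [-3.14, 0.107, 0.0]
contact_force: [-0.9, -1.0, -0.3]
finger_gap: 23.2
grip_force: 0.0
clock: 47.7
eef_pos: [531.8, -144.7, 224.5]
tool_rot: [-3.139, 0.107, 0.001]
contact_force: [1.3, -0.5, -0.3]
finger_gap: 23.7
grip_force: 0.0
clock: 48.2
eef_pos: [632.0, -151.6, 261.7]
tool_rot: [-3.139, 0.108, 0.003]
contact_force: [0.4, 0.3, 0.8]
finger_gap: 0.9
grip_force: 0.0
clock: 48.7
eef_pos: [710.1, -156.8, 261.3]
tool_rot: [-3.139, 0.107, 0.005]
contact_force: [0.2, -0.2, 0.1]
finger_gap: 0.5
grip_force: 0.0
side gold [(1661, [512.3, 312.2], [489, 275, 51, 71]), (119, [389.1, 223.8], [384, 209, 11, 30]), (52, [321.3, 226.9], [318, 223, 8, 8]), (36, [326.6, 260.6], [324, 258, 6, 7]), (33, [320.9, 212.0], [319, 209, 5, 7])]
{'case': [([322.2, 267.2], 0.7)], 'lid_edge': [([394.4, 221.6], 0.6)], 'lid_hinge': [([345.8, 245.0], 0.82), ([320.5, 237.2], 0.72)], 'clamp_tip': [([337.4, 277.6], 0.6), ([393
[... 170 characters left out ...]
[([264.8, 225.8], 0.95), ([390.3, 335.1], 0.45)]}
scene gold [(7721, [612.3, 95.8], [571, 0, 69, 226]), (5207, [524.4, 329.6], [458, 288, 132, 87]), (180, [10.6, 223.0], [0, 217, 23, 13]), (122, [228.1, 153.3], [209, 151, 41, 5]), (63, [241.1, 212.2], [238, 208, 8, 10]), (58, [280.6, 214.4], [277, 210, 8, 10])]
{'case': [([263.3, 241.7], 0.65)], 'lid_edge': [([244.2, 234.5], 0.83)], 'lid_hinge': [([258.8, 234.2], 0.63)], 'clamp_tip': [([181.7, 176.6], 0.73)], 'clamp_pivot': [([200.8, 201.5], 0.8)], 'desiccant': [], 'rack': [([404.3, 267.2], 0.6)], 'samplebox': [([325.7, 217.0], 0.62)]}
at [ 711.8 -157.2  262.5] yaw -0.068 F [ 0.   0.2 -0.2] gap 0.2 t 49.6
cm [-0.95 -0.3  15.25] toolturn -0.0
```

View pics/crop13.png

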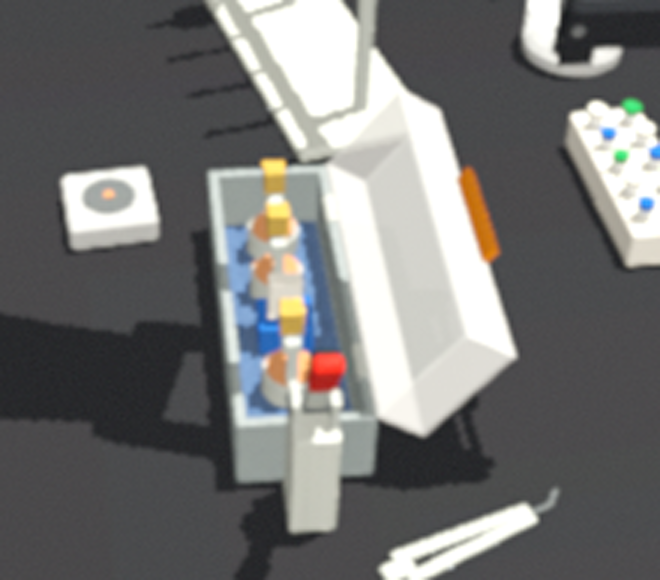

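Every canister and the cartridge stands upright in the tray, and the lip is at crop (480,215). Descend behind the lip.

```bash
python3 -m creep '[[[0,0,3,0],[0,0,3.2,0],[0,0,3.2,0],[0,0,3,0],[0,0,3,0]]]'
python3 -m creep '[[[-1,0,0,0],[-1,0,0,0],[-0.7,0,0,0],[0,0,0,0],[0,0,0,0]]]'
python3 d.py 702.6 -153.6 110 -0.068
```

```text
clock: 50.1
eef_pos: [711.8, -157.2, 107.4]
tool_rot: [3.14, -0.107, 0.0]
contact_force: [-0.2, -0.2, -0.1]
finger_gap: 0.5
grip_force: 0.0
clock: 50.6
eef_pos: [685.8, -155.8, 110.8]
tool_rot: [3.139, -0.107, 0.006]
contact_force: [0.8, 0.6, -0.3]
finger_gap: 0.4
grip_force: 0.0
at [ 685.8 -155.8  110.8] yaw -0.068 F [ 0.8  0.6 -0.3] gap 0.4 t 50.6
cm [ 1.66 -0.34  0.09] toolturn -0.0
```

```bash
python3 -m creep '[[[-0.6,0,-0.5,0],[-0.6,0,-0.6,0],[-0.6,0,-0.7,0],[-0.9,0,-0.7,0],[-0.9,0,-0.7,0]]]'
python3 -m creep '[[[-1,0,-0.55,0],[-1,0,-0.55,0],[-1,0,-0.5,0],[-1,0,-0.5,0],[0,0,0,0]]]'
python3 d.py 702.6 -153.6 110 -0.068; python3 m.py 14 side scene
python3 - <<'E'
from h import *
c=cv2.imread('pics/side14.png')[150:350,230:450]; cv2.imwrite('pics/crop14.png',cv2.resize(c,None,fx=3,fy=2.9,interpolation=cv2.INTER_CUBIC))
E
```

```text
clock: 51.1
eef_pos: [650.9, -153.7, 143.1]
tool_rot: [3.138, -0.107, 0.01]
contact_force: [4.5, -0.8, 2.6]
finger_gap: 0.0
grip_force: 2.1
clock: 51.6
eef_pos: [606.2, -149.4, 161.4]
tool_rot: [-3.138, 0.108, 0.007]
contact_force: [0.6, -0.2, -0.9]
finger_gap: 0.5
grip_force: 0.0
at [ 606.2 -149.4  161.4] yaw -0.069 F [ 0.6 -0.2 -0.9] gap 0.5 t 51.6
cm [ 9.67 -0.23  5.09] toolturn -0.001
side gold [(1864, [511.3, 313.1], [488, 275, 52, 71]), (68, [321.7, 226.1], [318, 221, 9, 10]), (54, [326.8, 258.7], [324, 254, 6, 11]), (29, [320.9, 212.4], [319, 210, 5, 6])]
{'case': [([322.8, 267.8], 0.61), ([333.6, 288.8], 0.25)], 'lid_edge': [([358.8, 207.2], 0.77), ([331.7, 287.1], 0.44)], 'lid_hinge': [([344.8, 247.5], 0.95), ([336.5, 286.7], 0.33)], 'clamp_tip': [([341.2, 275.9], 0.72)], 'clamp_pivot': [([332.8, 288.3], 0.66)], 'desiccant': [([326.4, 269.1], 0.88)], 'rack': [([331.2, 170.9], 0.6)], 'samplebox': [([264.7, 223.4], 0.65)]}
scene gold [(7734, [612.2, 95.6], [571, 0, 69, 226]), (5190, [524.2, 329.6], [457, 288, 134, 87]), (180, [10.6, 223.0], [0, 217, 23, 13]), (95, [246.0, 173.6], [230, 172, 35, 4]), (43, [454.7, 62.0], [448, 60, 16, 7]), (42, [493.4, 62.5], [486, 60, 15, 6])]
{'case': [([264.4, 242.0], 0.77)], 'lid_edge': [([252.4, 198.5], 0.62)], 'lid_hinge': [([259.3, 233.1], 0.59), ([452.6, 200.7], 0.22)], 'clamp_tip': [([180.4, 174.8], 0.49)], 'clamp_pivot': [([199.5, 204.1], 0.6)], 'desiccant': [], 'rack': [([401.5, 267.9], 0.63)], 'samplebox': [([325.7, 216.1], 0.56)]}
```

View pics/crop14.png

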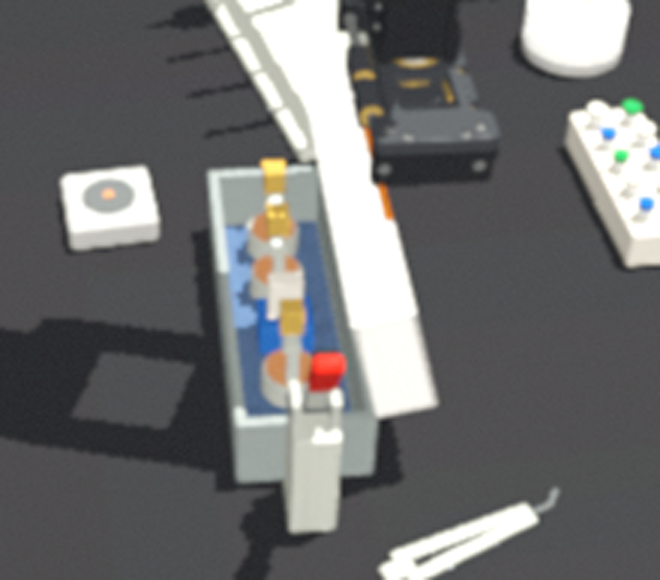

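The lid has swung past upright (lip at crop 385,185). Continue over the top and down.

```bash
python3 -m creep '[[[-0.8,0,-0.25,0],[-0.8,0,-0.25,0],[-1.05,0,0.1,0],[-1.05,0,0.1,0],[-1.05,0,0.3,0]]]'
python3 -m creep '[[[-1.05,0,0.3,0],[-0.9,0,0.5,0],[-0.9,0,0.5,0],[-0.85,0,0.65,0],[-0.85,0,0.65,0]]]'
python3 d.py 489.9 -139.1 100 -0.068
```

```text
clock: 53.0
eef_pos: [560.8, -147.1, 162.1]
tool_rot: [3.139, -0.107, 0.001]
contact_force: [1.0, -1.1, 2.8]
finger_gap: 0.1
grip_force: 0.9
clock: 53.5
eef_pos: [515.3, -143.7, 134.8]
tool_rot: [-3.139, 0.107, 0.001]
contact_force: [0.9, 0.2, 0.6]
finger_gap: 0.4
grip_force: 0.3
at [ 515.3 -143.7  134.8] yaw -0.068 F [0.9 0.2 0.6] gap 0.4 t 53.5
cm [-2.56 -0.28  3.48] toolturn -0.0
```

```bash
python3 -m creep '[[[-0.65,0,0.8,0],[-0.65,0,0.8,0],[-0.5,0,0.9,0],[-0.4,0,0.7,0],[0,0,0.1,0]]]'
python3 -m creep '[[[0,0,0.1,0],[0,0,0.1,0],[0,0,0.1,0],[0,0,0,0],[0,0,0,0]]]'
python3 d.py 489.9 -139.1 100 -0.068
```

```text
clock: 54.0
eef_pos: [493.0, -141.8, 101.3]
tool_rot: [-3.138, 0.107, 0.004]
contact_force: [-0.6, 0.2, -0.5]
finger_gap: 0.6
grip_force: 0.0
clock: 54.5
eef_pos: [494.7, -142.5, 100.4]
tool_rot: [3.139, -0.107, 0.001]
contact_force: [-1.0, 1.2, 5.5]
finger_gap: 0.3
grip_force: 2.8
at [ 494.7 -142.5  100.4] yaw -0.068 F [-1.   1.2  5.5] gap 0.3 t 54.5
cm [-0.5  -0.3   0.04] toolturn 0.0
```

```bash
python3 -m creep '[[[0,0,0.1,0],[0,0,0.1,0],[0,0,0.1,0],[0,0,0,0],[0,0,0,0]]]'
python3 -m creep '[[[0,0,-4,0],[0,0,-4,0],[0,0,-4,0],[0,0,-4,0],[0,0,0,0]]]'
python3 m.py 15 scene side
python3 -m creep '[[[0.8,4.5,0,0],[0.8,4.5,0,0],[0.8,4.5,0,0],[0.8,4.5,0,0],[0.8,4.5,0,0]]]'
python3 -m creep '[[[0,0,0,0],[0,0,0,0],[0,0,0,0],[0,0,0,0],[0,0,0,0]]]'
python3 d.py 515.5 -383.5 177 -0.068
python3 - <<'E'
from h import *
c=cv2.imread('pics/side15.png')[150:350,230:450]; cv2.imwrite('pics/crop15.png',cv2.resize(c,None,fx=3,fy=2.9,interpolation=cv2.INTER_CUBIC))
p=[521.3,-298.6,109]
print('lid_edge shut proj',proj('scene',[426.3,-135,100]),proj('side',[426.3,-135,100]))
E
```

```text
clock: 55.0
eef_pos: [494.7, -142.5, 100.1]
tool_rot: [3.139, -0.106, 0.003]
contact_force: [-5.9, 1.8, 26.5]
finger_gap: 0.3
grip_force: 13.4
clock: 55.5
eef_pos: [498.2, -144.2, 262.5]
tool_rot: [3.133, -0.106, 0.02]
contact_force: [0.3, -0.7, 0.3]
finger_gap: 0.3
grip_force: 0.0
scene gold [(7794, [612.3, 95.6], [571, 0, 69, 226]), (5220, [524.5, 329.6], [457, 288, 134, 87]), (180, [10.6, 223.0], [0, 217, 23, 13]), (89, [252.3, 109.8], [238, 108, 34, 4]), (43, [218.9, 52.1], [208, 48, 24, 6]), (36, [284.7, 50.6], [273, 43, 22, 11])]
{'case': [([265.7, 243.8], 0.95)], 'lid_edge': [([263.3, 195.5], 0.63)], 'lid_hinge': [([261.2, 234.0], 0.62), ([179.0, 261.8], 0.53)], 'clamp_tip': [([179.2, 176.3], 0.85)], 'clamp_pivot': [([199.3, 204.5], 0.61)], 'desiccant': [], 'rack': [([402.4, 266.4], 0.89)], 'samplebox': [([324.8, 221.3], 0.77)]}
side gold [(1312, [514.5, 310.1], [493, 275, 47, 71]), (172, [299.4, 236.2], [295, 221, 9, 32])]
{'case': [([323.3, 265.0], 0.92)], 'lid_edge': [([297.9, 235.4], 0.97)], 'lid_hinge': [([267.3, 224.7], 0.25)], 'clamp_tip': [([339.9, 274.8], 0.81)], 'clamp_pivot': [([334.2, 286.0], 0.74), ([267.6, 221.6], 0.69)], 'desiccant': [], 'rack': [([298.6, 235.3], 0.75), ([333.2, 172.3], 0.59)], 'samplebox': [([267.1, 222.8], 0.91)]}
clock: 56.9
eef_pos: [518.9, -371.4, 256.6]
tool_rot: [3.14, -0.107, 0.0]
contact_force: [0.6, 0.1, -0.1]
finger_gap: 0.5
grip_force: 0.0
clock: 57.4
eef_pos: [519.1, -368.2, 256.8]
tool_rot: [-3.14, 0.105, 0.0]
contact_force: [0.2, -0.3, -0.0]
finger_gap: 0.8
grip_force: 0.0
at [ 519.1 -368.2  256.8] yaw -0.067 F [ 0.2 -0.3 -0. ] gap 0.8 t 57.4
cm [-0.25  1.55  7.98] toolturn 0.001
lid_edge shut proj [270.06143176 187.39972087] [275.29536956 236.84531982]
```

View pics/crop15.png

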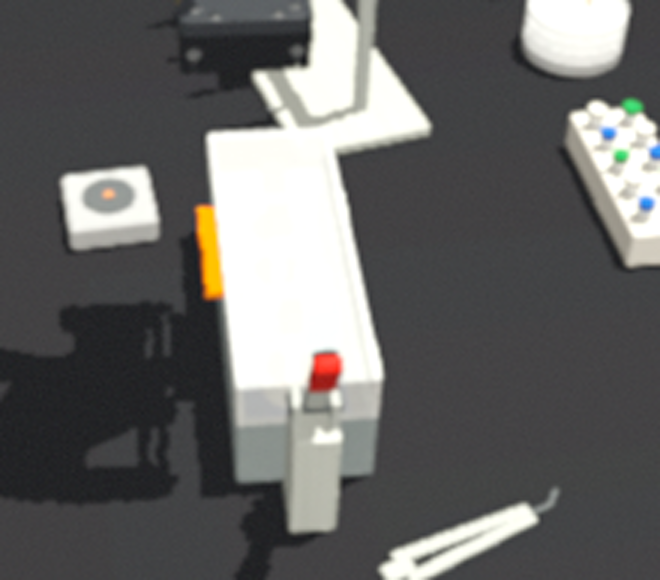

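The lid is shut: its hood sits flush on the tray and the lip is at crop (210,252). The clamp is still up (red grip 325,372). Next, the clamp.

```bash
python3 -m creep '[[[-0.1,0.8,0,0],[-0.1,0.8,0,0],[0,0,2,0],[0,0,3,0],[0,0,3,0]]]'
python3 -m creep '[[[0,0,0,0],[0,0,0,0],[0,0,0,0],[0,0,0,0],[0,0,0,0]]]'
python3 d.py 517.2 -358.6 179 -0.068
python3 - <<'E'
from h import *
optics.read_camera('side'); optics.read_camera('scene')
for c in ('side','scene'):
  for n in ('clamp_tip','lid_edge'): print(c,n,[(np.round(q['uv'],1).tolist(),round(q['conf'],2)) for q in optics.place_of(n,c)][:2])
  print('proj',proj(c,[518.4,-338,192]),proj(c,[472,-138,100]))
E
```

```text
clock: 57.9
eef_pos: [516.0, -386.7, 176.4]
tool_rot: [3.138, -0.108, 0.002]
contact_force: [0.5, -0.8, -0.2]
finger_gap: 0.4
grip_force: 0.0
clock: 58.4
eef_pos: [516.4, -386.0, 178.1]
tool_rot: [3.138, -0.107, 0.003]
contact_force: [0.7, -1.0, 1.3]
finger_gap: 0.7
grip_force: 0.0
at [ 516.4 -386.   178.1] yaw -0.068 F [ 0.7 -1.   1.3] gap 0.7 t 58.4
cm [-0.11 -2.74 -0.09] toolturn -0.0
side clamp_tip []
side lid_edge [([298.3, 236.5], 0.67)]
proj [338.07888128 274.45433006] [297.12120423 235.72732959]
scene clamp_tip [([180.6, 174.5], 0.8)]
scene lid_edge [([265.2, 195.6], 0.75)]
proj [180.2558874 173.2567317] [266.43726564 196.35973652]
```

```bash
python3 -m creep '[[[0,-0.9,0,0],[0,-0.9,0,0],[0,-0.9,0,0],[0,-0.9,-0.4,0],[0,-0.9,-0.4,0]]]'
python3 -m creep '[[[0,-0.9,-0.2,0],[0,-0.9,-0.2,0],[0,-0.85,0.1,0],[0,-0.85,0.1,0],[0,0,0,0]]]'
python3 d.py 525.7 -234 115 -0.068
```

```text
clock: 59.2
eef_pos: [518.9, -339.6, 184.8]
tool_rot: [3.14, -0.106, -0.0]
contact_force: [0.6, 0.5, -0.2]
finger_gap: 0.4
grip_force: 0.4
clock: 59.7
eef_pos: [521.1, -303.8, 186.2]
tool_rot: [-3.138, 0.105, 0.001]
contact_force: [-0.0, -0.3, -0.4]
finger_gap: 0.8
grip_force: 0.0
at [ 521.1 -303.8  186.2] yaw -0.067 F [-0.  -0.3 -0.4] gap 0.8 t 59.7
cm [-0.   -6.99  7.13] toolturn 0.001
```

```bash
python3 -m creep '[[[0,-0.65,0,0],[0,-0.65,0,0],[0,-0.75,0.3,0],[0,-0.75,0.3,0],[0,-0.65,0.45,0]]]'
python3 - <<'E'
from h import *
for c in ('side','scene'):
  optics.read_camera(c); print(c,[(np.round(q['uv'],1).tolist(),round(q['conf'],2)) for q in optics.place_of('clamp_tip',c)][:2])
  for t in (2.0,1.2,.8): print(t,proj(c,[521.3+.068*92*np.cos(t),-298.6+92*np.cos(t),109+92*np.sin(t)]).round())
E
python3 d.py 525.7 -234 115 -0.068
```

```text
clock: 60.2
eef_pos: [523.7, -270.4, 175.9]
tool_rot: [-3.14, 0.107, -0.0]
contact_force: [-0.3, -0.5, 0.4]
finger_gap: 0.7
grip_force: 0.3
side []
2.0 [338. 274.]
1.2 [333. 243.]
0.8 [331. 239.]
scene [([218.1, 177.2], 0.64)]
2.0 [181. 173.]
1.2 [209. 174.]
0.8 [222. 181.]
at [ 523.5 -270.7  175.7] yaw -0.068 F [-0.2 -1.3  1.1] gap 0.5 t 60.4
cm [-0.02 -3.67  6.07] toolturn 0.0
```

The clamp is following the finger (about 0.9 rad). Continue down.

```bash
python3 -m creep '[[[0,-0.65,0.45,0],[0,-0.6,0.6,0],[0,-0.6,0.6,0],[0,-0.4,0.65,0],[0,-0.4,0.65,0]]]'
python3 -m creep '[[[0,-0.3,0.75,0],[0,-0.3,0.75,0],[0,-0.2,0.7,0],[0,-0.2,0.6,0],[0,0,0,0]]]'
python3 d.py 525.7 -234 115 -0.068
```

```text
clock: 60.9
eef_pos: [525.2, -244.0, 145.8]
tool_rot: [-3.139, 0.107, 0.001]
contact_force: [-0.1, -0.6, 1.5]
finger_gap: 0.3
grip_force: 0.3
clock: 61.4
eef_pos: [525.5, -234.1, 117.4]
tool_rot: [-3.138, 0.107, 0.003]
contact_force: [-0.1, 0.5, -0.5]
finger_gap: 0.4
grip_force: 0.0
at [ 525.5 -234.1  117.4] yaw -0.068 F [-0.1  0.5 -0.5] gap 0.4 t 61.4
cm [ 0.02 -0.01  0.24] toolturn -0.0
```

Press gently to the stop, reading the force.

```bash
python3 -m creep '[[[0,0,0.1,0],[0,0,0.1,0],[0,0,0.1,0],[0,0,0.1,0],[0,0,0,0]]]'
python3 -m creep '[[[0,0,0.1,0],[0,0,0.1,0],[0,0,0.1,0],[0,0,0,0],[0,0,0,0]]]'
python3 d.py 525.7 -234 115 -0.068
```

```text
clock: 61.9
eef_pos: [526.4, -234.9, 116.3]
tool_rot: [3.139, -0.107, 0.002]
contact_force: [-2.2, 1.4, 8.4]
finger_gap: 0.6
grip_force: 4.4
clock: 62.4
eef_pos: [526.5, -234.9, 115.9]
tool_rot: [3.138, -0.107, 0.003]
contact_force: [-5.3, 3.3, 24.1]
finger_gap: 0.3
grip_force: 12.1
at [ 526.5 -234.9  115.9] yaw -0.068 F [-5.3  3.3 24.1] gap 0.3 t 62.4
cm [-0.08 -0.09  0.09] toolturn 0.0
```

Rigid stop at arm-top height (115 mm). Retreat and check.

```bash
python3 -m creep '[[[0,0,-0.5,0],[0,0,-3,0],[0,0,-4,0],[0,0,-4,0],[0,0,-4,0]]]'
python3 -m creep '[[[-4,0,0,0],[-4,0,0,0],[0,0,0,0],[0,0,0,0],[0,0,0,0]]]'
python3 - <<'E'
from h import *
im=optics.read_camera('side'); sc=optics.read_camera('scene')
a=cv2.resize(im[60:350,230:450],None,fx=2,fy=2,interpolation=cv2.INTER_CUBIC); b=cv2.resize(sc[150:300,170:350],None,fx=1.9,fy=1.9)
o=np.zeros((580,800,3),np.uint8); o[:a.shape[0],:a.shape[1]]=a; o[:b.shape[0],440:440+b.shape[1]]=b; 
c=sc[150:230,420:480]; c=cv2.resize(c,None,fx=3,fy=3); o[300:300+c.shape[0],450:450+c.shape[1]]=c
cv2.imwrite('pics/fin.png',o); s=telemetry.state(); print(s['clock'],s['eef_pos'],s['contact_force'])
E
```

```text
clock: 62.9
eef_pos: [525.9, -234.7, 268.0]
tool_rot: [-3.14, 0.107, 0.0]
contact_force: [0.9, -0.6, -1.2]
finger_gap: 0.7
grip_force: 0.0
clock: 63.4
eef_pos: [447.4, -230.0, 266.9]
tool_rot: [3.139, -0.107, 0.003]
contact_force: [-0.6, -0.5, 0.3]
finger_gap: 0.1
grip_force: 0.0
63.5 [ 447.46660642 -229.8163793   266.56965489] [-0.69684252  0.09258011 -0.35256536]
```

View pics/fin.png

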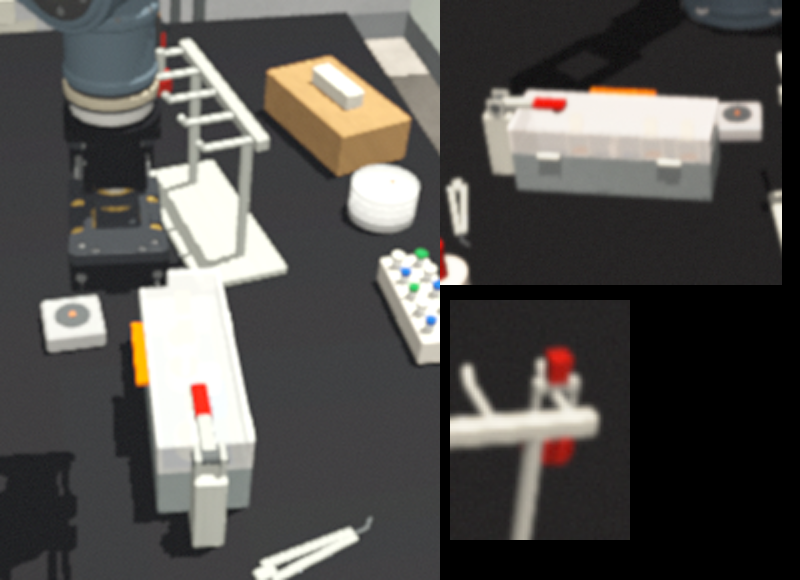

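The lid is shut (lip 137,352) and the clamp lies flat over it (red grip 200,400). The red canister still hangs (inset 558,400), and the sample box and tweezers look unmoved. Handing in.

```bash
python3 -c "
from cell import finish_job; print(finish_job())"
```

```text
the job is handed in; nothing more can be done
None
```

I packed the three steel canisters and the desiccant upright in the case, shut the lid and clamped it flat; the red canister, sample box and tweezers looked unmoved in the last pictures, and I handed the job in at about 63 s with no verdict returned.

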